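Put the printmaking tools back on their shadow tiles

TASK

Clear up the inking table: lay each of the four tools (the brayer, the round baren, the ink tin and the sharpening stone) flat and centred on the plywood tile that carries its own dark silhouette. The brayer and the stone must lie in line with their silhouettes, the brayer's roller on the roller end, and the tin must stand upright. Do not knock over the glass jar that stands among them.

Things in the scene. Friction and masses are not known exactly. Their poses are not given: they have to be found in the camera images.
- brayer: Ink roller lying flat along its x, 140 mm long: black roller 40 mm in diameter, 64 mm wide, axis at x=+50 mm, in a steel yoke 80 mm wide; wooden handle 24 mm thick, its axis 20 mm up, x=+2 to -60 mm; end button 40 mm in diameter to x=-70 mm. Origin mid-length at the level of its underside. 0.16 kg, balanced near x=-18 mm; grip the handle across y at about x=-26 mm.
- brayer_roller (a point): Point of the brayer under the middle of its roller, 50 mm from the brayer's origin along its +x (shows which end is the roller).
- baren: Baren (hand rubbing pad): a flat black disc 90 mm in diameter and 12 mm thick with an upright light-wood grip bar on top, 72 mm long along x, 26 mm thick along y, from 12 to 46 mm above the underside. Origin at the centre of the underside. About 0.22 kg. Grip the bar across y.
- tin: Closed round ink tin, 54 mm in diameter and 55 mm tall, with a paper label round its side, standing. Origin at the centre of its underside. About 0.2 kg.
- stone: Sharpening stone in its wooden case: an oblong block 112 mm (x) by 40 mm (y), 32 mm tall; the lower 18 mm is the dark wood case, 40 mm wide, the upper 14 mm the grey stone, 34 mm wide and 104 mm long. Origin at the centre of the underside. About 0.3 kg. Grip it across y.
- brayer_tile: Plywood tile 164 mm (x) by 92 mm (y), 4 mm thick, with the dark silhouette of the brayer in true size, centred: roller end towards +x (bar 40 by 76 mm at x = +50 mm), handle towards -x. Fixed to the table; origin at the centre of its underside, so its top face is 4 mm above its origin.
- baren_tile: Plywood tile 108 by 108 mm, 4 mm thick, with a dark disc 90 mm in diameter at its centre, the silhouette of the baren. Fixed to the table; origin at the centre of its underside, so its top face is 4 mm above its origin.
- tin_tile: Plywood tile 78 by 78 mm, 4 mm thick, with a dark disc 54 mm in diameter at its centre, the silhouette of the ink tin. Fixed to the table; origin at the centre of its underside, so its top face is 4 mm above its origin.
- stone_tile: Plywood tile 132 mm (x) by 62 mm (y), 4 mm thick, with a dark oblong 112 by 40 mm at its centre, the silhouette of the stone, long side along x. Fixed to the table; origin at the centre of its underside, so its top face is 4 mm above its origin.
- jar: Brown glass jar with a black lid, 48 mm in diameter and 80 mm tall, standing among the tools; to be left standing. Origin at the centre of its underside. Other loose bystanders on the table within reach are at most 120 mm tall.
Not all that is in view belongs to the job. Leave any green or yellow look-alike of the tin_tile alone. Leave any pink look-alike of the stone_tile alone.

How it is judged:
By the outcome, as a careful person would: the job done as asked, in the order asked, and still so for the second after the job is handed in, with the robot touching nothing.
It also fails if it takes over 122 s, if anything falls off the work surface, if the arm or the gripper's body presses on something with over 40 N, if the wrist force passes 120 N, or if a joint passes its speed limit or range.

ROBOT

A 7-joint arm with a two-finger parallel gripper is mounted at the origin on the work surface. World frame = base frame: x ahead of the robot, y to its left, z up, the work surface at z = 0. Lengths are in mm, angles in rad, forces in N, time in s.
With the tool pointing down it reaches from about 425 to 875 mm from the base axis. Payload 4.7 kg.
Tool frame: the origin (TCP) lies midway between the tips of the shut fingers; the grasp point (between the pads) lies behind it (env.grip_depth is the z of the grasp point in the tool frame, in mm); z points along the fingers, y is the line along which they close (so a half turn about z gives the same grasp; the last joint's range is limited). The gripper opens to 87 mm and grips with 3 to 60 N. Pads are 19 mm wide; open, the fingers measure 117 mm over their backs; the gripper's body (75 mm by 190 mm) begins 51 mm behind the grasp point.
Start: joints at [0.014, 0.321, -0.07, 1.45, 0.023, 1.371, -0.057], TCP at [650.02, -0.025, 222.587] pointing down, gripper open.
Joint ranges: [-2.86, 2.86], [-0.3, 2.09], [-1.38, 1.24], [0.06, 2.45], [-1.56, 4.7], [0.09, 2.05], [-2.69, 2.69]. Speed limits (rad/s): [2.57, 2.57, 3.14, 3.14, 3.14, 3.14, 3.14].

INTERFACE

Orientations are given as a 3x3 rotation matrix whose columns are the frame's x, y, z axes.
In Python, from rig import env gives the robot as it stands.
- The arm moves only by the tool servo_tool, never from a script. Its argument "moves" is a list of rows, each an object of numbers: "rx", "ry", "rz": the turn, a rotation vector about the world's x, y, z in degrees; "tx", "ty", "tz": the shift along the world's x, y, z in mm; "fingers": the closure in counts, from 0 (fully open) to 255 (shut). A call has 1 to 12 rows; each row is the pose to reach, as a shift and turn from the pose commanded when the call began; what a row does not reach only later rows make up. A row lasts 1/12 s, in which the tool goes at most 41.7 mm and 7.16 degrees, less where a joint would pass 70% of its speed; a pose out of reach is approached as far as the arm can. A call with a gripper value outside its range is refused whole. The fingers move at their own pace and stop on an object; "newtons" is the grip in N (left out, the last holds). Time passes only in rows, so rows that repeat a pose let the fingers close. It gives the time, the measured TCP pose, the force, the opening and the grip force at its end, in the units of the state.
- env.get_state(): the state, without advancing time (a new reading comes with each control period).
- env.camera(name): name is "scene" or "side" or "wrist"; returns the picture (384x512x3 uint8, red, green, blue); there is no depth.
- env.calibration(name): a dict with "fx", "fy", "cx", "cy" (pixels), "xyz" and "orientation" of the camera in the world; the wrist camera has in their place "mount" (4x4, takes a point from camera to tool coordinates, whose origin is the TCP and whose axes are the flange's). Camera axes: x right, y up, looking along -z (the intrinsics and any distortion apply to the point x, -y, -z); pixel columns grow to the right and rows downward; lengths in mm; the calibration is good to about 2 mm. A picture is of the moment at which its call begins: read the wrist's pose just before it. calibration takes no time and is no camera call.
- env.finish_job(): hands the job in; it is judged then, once.
The state is a dict: "time_s": time; "joint_positions": joint angles; "qvel": joint speeds; "tau": joint torques, N m; "tool_pos": TCP position; "tool_rot": TCP orientation; "force": force on the tool from outside, world axes, zero at the start; "ft_torque": the same for the moment, N m; "finger_gap": finger opening in mm; "grasp_force": force on a finger pad.
Only numpy, scipy, OpenCV 4.12 (cv2) and the standard library are available. Lean on these libraries where they do the work, as an engineer would, in place of code of your own. Each camera call takes 0.05 s, during which the arm holds its last target. There are 200 camera calls.

## Working session

There is one attempt and no reset: what is moved stays moved. The work goes in short steps, Python scripts to look and compute and a tool call to move; the robot and the scene stay as the last step left them, time stands still between calls to the robot, and variables do not carry over. Pictures are saved under pics/ and viewed, at most 14 in all, crops included, and the job is handed in when it is done.

Besides the shell and the picture viewer there is one more tool, called after ">>>" in YAML: its name, and indented under it one key for each argument. servo_tool: Moves the arm, as the interface text tells. Its arguments: {"type":"object","properties":{"moves":{"type":"array","items":{"type":"object","properties":{"rx":{"type":"number"},"ry":{"type":"number"},"rz":{"type":"number"},"tx":{"type":"number"},"ty":{"type":"number"},"tz":{"type":"number"},"fingers":{"type":"number"}}}},"newtons":{"type":"number"}},"required":["moves"]}

```bash
ls; mkdir -p pics; python3 - <<'E'
from rig import env
import cv2
for n in ("scene","side"):
    im=env.camera(n); cv2.imwrite(f"pics/{n}0.png",cv2.resize(im[:,:,::-1],(800,600),interpolation=cv2.INTER_CUBIC))
    print(n,env.calibration(n))
print(env.calibration("wrist"),env.grip_depth)
s=env.get_state();print(s)
E
```

```text
pics
scene {'fx': 402.6015217372625, 'fy': 402.6015217372625, 'cx': 258.015040019796, 'cy': 194.3125962841863, 'xyz': array([1178.50331067,  203.80082492,  784.04131508]), 'orientation': array([[-0.25837164, -0.65640986,  0.70878078],
       [ 0.96588384, -0.18895505,  0.17709995],
       [ 0.01767755,  0.73035751,  0.6828363 ]])}
side {'fx': 350.65529302728373, 'fy': 350.65529302728373, 'cx': 264.1164073168564, 'cy': 190.52705904310747, 'xyz': array([134.04300695, 647.07214359, 638.7275752 ]), 'orientation': array([[-0.88532278,  0.31345341, -0.34343927],
       [-0.46470965, -0.57143499,  0.67639263],
       [ 0.01576436,  0.75842535,  0.65156924]])}
{'fx': 291.01854880550155, 'fy': 291.01854880550155, 'cx': 258.64862865638815, 'cy': 193.60618699453548, 'mount': array([[-6.47960321e-04,  9.56832603e-01,  2.90638865e-01,
         7.79581434e+01],
       [ 9.99999434e-01,  3.74730570e-04,  9.95756460e-04,
        -2.05924444e+00],
       [ 8.43860978e-04,  2.90639346e-01, -9.56832304e-01,
        -1.61307327e+02],
       [ 0.00000000e+00,  0.00000000e+00,  0.00000000e+00,
         1.
[... 172 characters left out ...]
529]), 'qvel': array([ 0.00053597, -0.00204012,  0.001252  , -0.0037278 , -0.00093969,
        0.00103186,  0.00138901]), 'tau': array([ 1.37795760e-04, -4.92569017e+01, -4.06077392e-01, -3.13399816e+01,
       -6.42974046e-02,  3.95253638e-02,  6.49213871e-05]), 'tool_pos': array([ 6.49504027e+02, -3.66266825e-02,  2.21569551e+02]), 'tool_rot': array([[-6.82632431e-05,  9.99998517e-01, -1.72103396e-03],
       [ 9.99999991e-01,  6.80687588e-05, -1.13062641e-04],
       [-1.12945324e-04, -1.72104166e-03, -9.99998513e-01]]), 'force': array([-0.47481576,  0.40441492, -0.66831509]), 'ft_torque': array([-0.00669191, -0.03001163,  0.02883929]), 'grasp_force': 0.0, 'finger_gap': 87.08047275718602}
```

View pics/scene0.png

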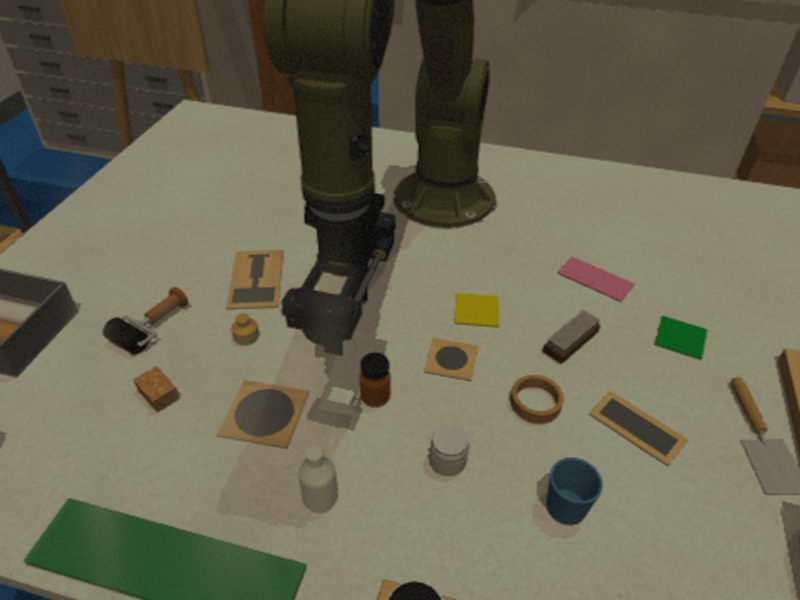

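View pics/side0.png

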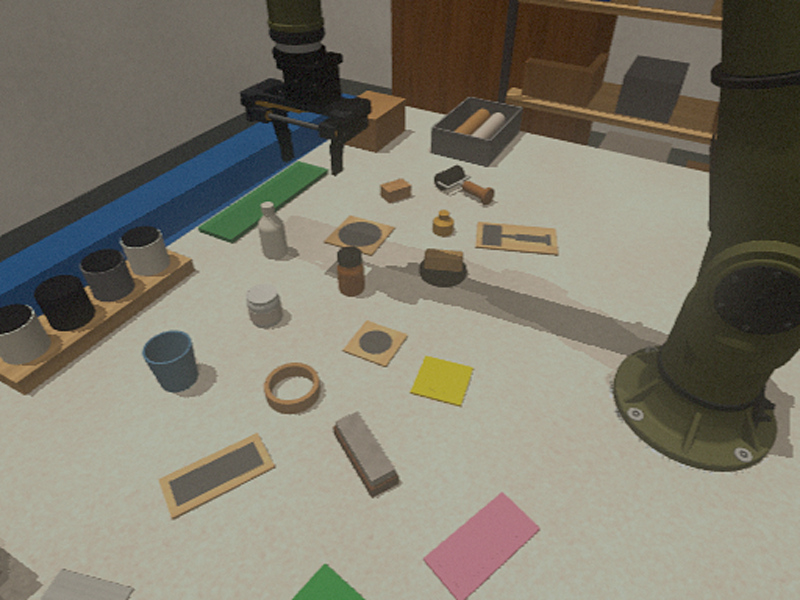

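Scene: brayer (150,320), stone (572,335), tin (450,448), jar (375,380), tiles: brayer (256,278), baren (264,412), tin (451,358), stone (638,427). The baren is hidden by the gripper; the side view shows it at (443,265).

```bash
cat > h.py <<'E'
from rig import env
import numpy as np, cv2
def cam(n,s=None):
    c=dict(env.calibration(n))
    if n=="wrist":
        s=s or env.get_state(); m=c["mount"]; R=s["tool_rot"]
        c["xyz"]=s["tool_pos"]+R@m[:3,3]; c["orientation"]=R@m[:3,:3]
    return c
def ray(c,u,v,z):
    d=c["orientation"]@np.array([(u-c["cx"])/c["fx"],-(v-c["cy"])/c["fy"],-1.])
    return (c["xyz"]+d*(z-c["xyz"][2])/d[2])[:2]
def proj(c,P):
    q=(np.atleast_2d(P)-c["xyz"])@c["orientation"]
    return np.c_[c["cx"]-c["fx"]*q[:,0]/q[:,2], c["cy"]+c["fy"]*q[:,1]/q[:,2]]
E
python3 - <<'E'
from h import *
k=.64
A={"scene":dict(brayer_but=(178,298,20),brayer_rol=(127,336,20),btile=(256,278,4),btile_bar=(253,296,4),btile_h=(258,262,4),baren_tile=(264,412,4),tin_tile=(451,358,4),st0=(612,405,4),st1=(665,449,4),stone0=(555,340,32),stone1=(592,319,32),tin=(450,438,55),jar=(375,362,80),bottle=(318,495,0),cup=(572,510,0),ring=(537,405,0),gold=(245,338,0),block=(157,390,0)),
"side":dict(brayer_but=(485,194,20),brayer_rol=(451,178,20),btile=(517,238,4),baren=(443,255,46),baren_tile=(360,235,4),tin_tile=(376,342,4),st0=(180,494,4),st1=(260,455,4),stone0=(350,418,32),stone1=(380,483,32),tin=(264,292,55),jar=(349,254,80))}
for n in A:
    c=cam(n)
    for o,(u,v,z) in A[n].items(): print(n,o,ray(c,u*k,v*k,z).round())
E
```

```text
scene brayer_but [ 482. -383.]
scene brayer_rol [ 589. -417.]
scene btile [ 377. -284.]
scene btile_bar [ 425. -268.]
scene btile_h [ 333. -300.]
scene baren_tile [ 662. -140.]
scene tin_tile [475. 112.]
scene st0 [502. 375.]
scene st1 [564. 452.]
scene stone0 [414. 274.]
scene stone1 [345. 331.]
scene tin [667. 147.]
scene jar [582.  14.]
scene bottle [769. -13.]
scene cup [698. 327.]
scene ring [531. 262.]
scene gold [ 523. -238.]
scene block [ 665. -321.]
side brayer_but [ 484. -387.]
side brayer_rol [ 581. -417.]
side btile [ 368. -281.]
side baren [ 454. -101.]
side baren_tile [ 655. -134.]
side tin_tile [470. 114.]
side st0 [548. 460.]
side st1 [497. 369.]
side stone0 [412. 279.]
side stone1 [328. 343.]
side tin [663. 146.]
side jar [578.  18.]
```

```bash
cat > snap.py <<'E'
from h import *
import sys,pickle
n=sys.argv[1]; s=env.get_state(); im=env.camera("wrist")
pickle.dump((cam("wrist",s),im),open(f"{n}.pkl","wb"))
cv2.imwrite(f"pics/{n}.png",cv2.resize(im[:,:,::-1],(800,600),interpolation=cv2.INTER_CUBIC)); print(s["tool_pos"].round(1),s["time_s"])
E
python3 snap.py w0
```

```text
[649.5  -0.  221.6] 0.1
```

>>> servo_tool:
  moves:
    - {"tx":-180,"ty":310}
    - {"tx":-180,"ty":310}
    - {"tx":-180,"ty":310}
    - {"tx":-180,"ty":310}
    - {"tx":-180,"ty":310}
    - {"tx":-180,"ty":310}
    - {"tx":-180,"ty":310}
    - {"tx":-180,"ty":310}
    - {"tx":-180,"ty":310}
    - {"tx":-180,"ty":310}
    - {"tx":-180,"ty":310}
    - {"tx":-180,"ty":310}

```text
invalid input
```

```bash
python3 snap.py w1
```

```text
[ 6.496e+02 -1.000e-01  2.217e+02] 0.15
```

View pics/w0.png

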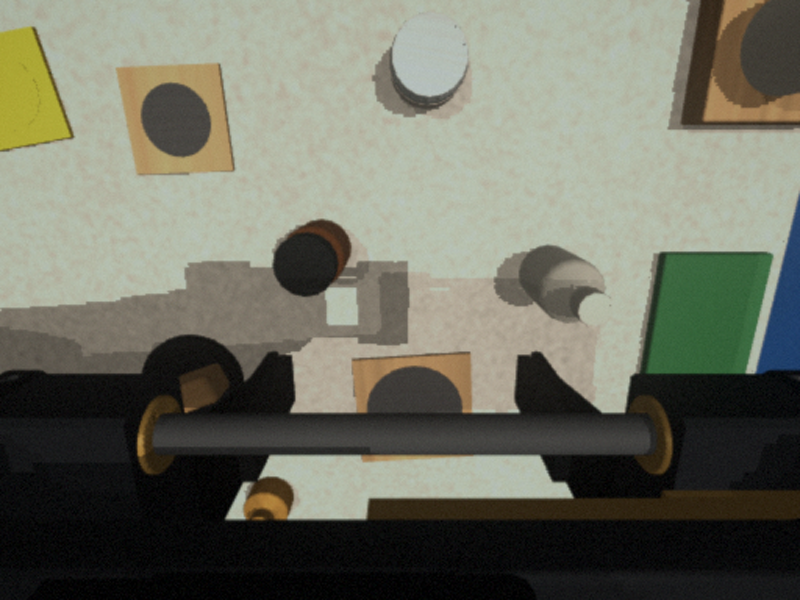

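View pics/w1.png

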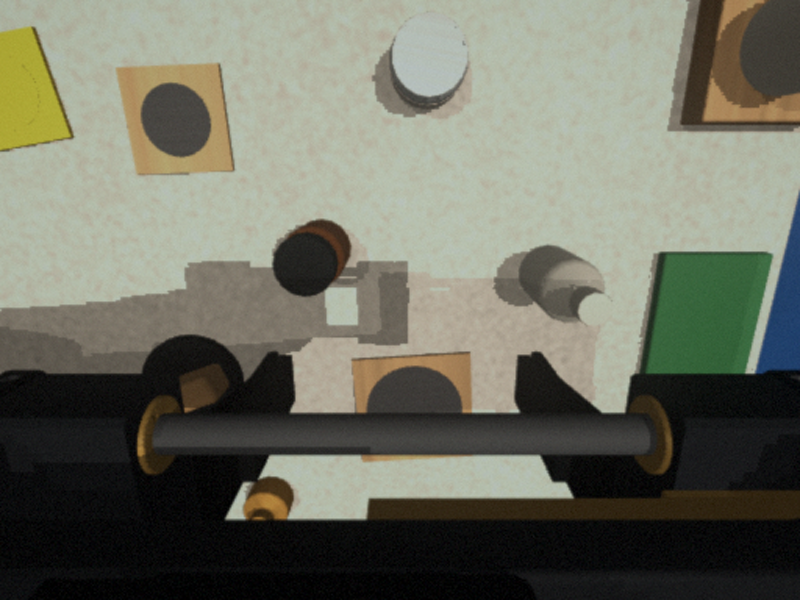

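w0/w1 are identical because the move was refused. They show the tin top (430,55), tin tile (176,118), jar lid (306,264), baren (192,370) with its bar partly hidden, and the baren tile (412,406) partly hidden. I'll retry the move with all fields filled.

>>> servo_tool:
  moves:
    - {"tx":-180,"ty":230,"tz":0,"rx":0,"ry":0,"rz":0,"fingers":0}
    - {"tx":-180,"ty":230,"tz":0,"rx":0,"ry":0,"rz":0,"fingers":0}
    - {"tx":-180,"ty":230,"tz":0,"rx":0,"ry":0,"rz":0,"fingers":0}
    - {"tx":-180,"ty":230,"tz":0,"rx":0,"ry":0,"rz":0,"fingers":0}
    - {"tx":-180,"ty":230,"tz":0,"rx":0,"ry":0,"rz":0,"fingers":0}
    - {"tx":-180,"ty":230,"tz":0,"rx":0,"ry":0,"rz":0,"fingers":0}
    - {"tx":-180,"ty":230,"tz":0,"rx":0,"ry":0,"rz":0,"fingers":0}
    - {"tx":-180,"ty":230,"tz":0,"rx":0,"ry":0,"rz":0,"fingers":0}
    - {"tx":-180,"ty":230,"tz":0,"rx":0,"ry":0,"rz":0,"fingers":0}
    - {"tx":-180,"ty":230,"tz":0,"rx":0,"ry":0,"rz":0,"fingers":0}
  newtons: 20

```text
time_s: 1.03
tool_pos: [470.2, 229.6, 222.6]
tool_rot: [[-0.0, 1.0, 0.001], [1.0, 0.0, -0.001], [-0.001, 0.001, -1.0]]
force: [1.0, -1.1, 0.4]
finger_gap: 86.9
grasp_force: 0.0
```

```bash
python3 snap.py w2
```

```text
[470.2 229.6 222.6] 1.0333
```

>>> servo_tool:
  moves:
    - {"tx":90,"ty":-460,"tz":0,"rx":0,"ry":0,"rz":0,"fingers":0}
    - {"tx":90,"ty":-460,"tz":0,"rx":0,"ry":0,"rz":0,"fingers":0}
    - {"tx":90,"ty":-460,"tz":0,"rx":0,"ry":0,"rz":0,"fingers":0}
    - {"tx":90,"ty":-460,"tz":0,"rx":0,"ry":0,"rz":0,"fingers":0}
    - {"tx":90,"ty":-460,"tz":0,"rx":0,"ry":0,"rz":0,"fingers":0}
    - {"tx":90,"ty":-460,"tz":0,"rx":0,"ry":0,"rz":0,"fingers":0}
    - {"tx":90,"ty":-460,"tz":0,"rx":0,"ry":0,"rz":0,"fingers":0}
    - {"tx":90,"ty":-460,"tz":0,"rx":0,"ry":0,"rz":0,"fingers":0}
    - {"tx":90,"ty":-460,"tz":0,"rx":0,"ry":0,"rz":0,"fingers":0}
    - {"tx":90,"ty":-460,"tz":0,"rx":0,"ry":0,"rz":0,"fingers":0}
    - {"tx":90,"ty":-460,"tz":0,"rx":0,"ry":0,"rz":0,"fingers":0}
    - {"tx":90,"ty":-460,"tz":0,"rx":0,"ry":0,"rz":0,"fingers":0}

```text
time_s: 2.08
tool_pos: [558.0, -241.4, 222.0]
tool_rot: [[0.013, 1.0, -0.001], [1.0, -0.013, -0.006], [-0.006, -0.001, -1.0]]
force: [-1.2, -1.2, 0.0]
finger_gap: 87.0
grasp_force: 0.0
```

>>> servo_tool:
  moves:
    - {"tx":0,"ty":0,"tz":0,"rx":0,"ry":0,"rz":0,"fingers":0}
    - {"tx":0,"ty":0,"tz":0,"rx":0,"ry":0,"rz":0,"fingers":0}

```text
time_s: 2.25
tool_pos: [559.3, -231.8, 221.9]
tool_rot: [[0.004, 1.0, -0.001], [1.0, -0.004, 0.0], [0.0, -0.001, -1.0]]
force: [-0.6, 1.1, 0.0]
finger_gap: 86.6
grasp_force: 0.0
```

```bash
python3 snap.py w3
```

```text
[ 559.3 -231.8  221.9] 2.25
```

>>> servo_tool:
  moves:
    - {"tx":-80,"ty":-190,"tz":0,"rx":0,"ry":0,"rz":0,"fingers":0}
    - {"tx":-80,"ty":-190,"tz":0,"rx":0,"ry":0,"rz":0,"fingers":0}
    - {"tx":-80,"ty":-190,"tz":0,"rx":0,"ry":0,"rz":0,"fingers":0}
    - {"tx":-80,"ty":-190,"tz":0,"rx":0,"ry":0,"rz":0,"fingers":0}
    - {"tx":-80,"ty":-190,"tz":0,"rx":0,"ry":0,"rz":0,"fingers":0}
    - {"tx":-80,"ty":-190,"tz":0,"rx":0,"ry":0,"rz":0,"fingers":0}
    - {"tx":-80,"ty":-190,"tz":0,"rx":0,"ry":0,"rz":0,"fingers":0}
    - {"tx":-80,"ty":-190,"tz":0,"rx":0,"ry":0,"rz":0,"fingers":0}

```text
time_s: 2.97
tool_pos: [481.1, -418.0, 222.5]
tool_rot: [[-0.002, 1.0, 0.001], [1.0, 0.002, 0.002], [0.002, 0.001, -1.0]]
force: [0.5, -0.5, -0.2]
finger_gap: 87.1
grasp_force: 0.0
```

```bash
python3 snap.py w4
```

```text
[ 481.1 -418.   222.5] 2.9667
```

View pics/w2.png

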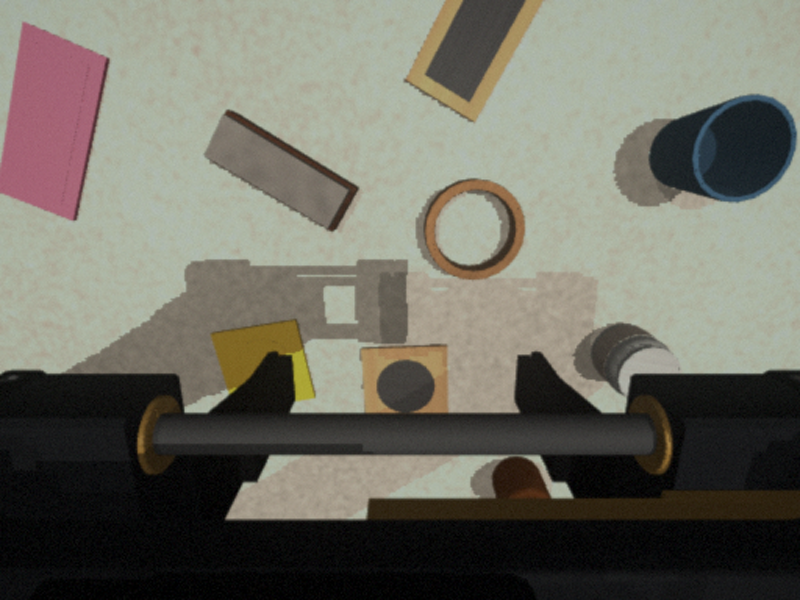

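View pics/w3.png

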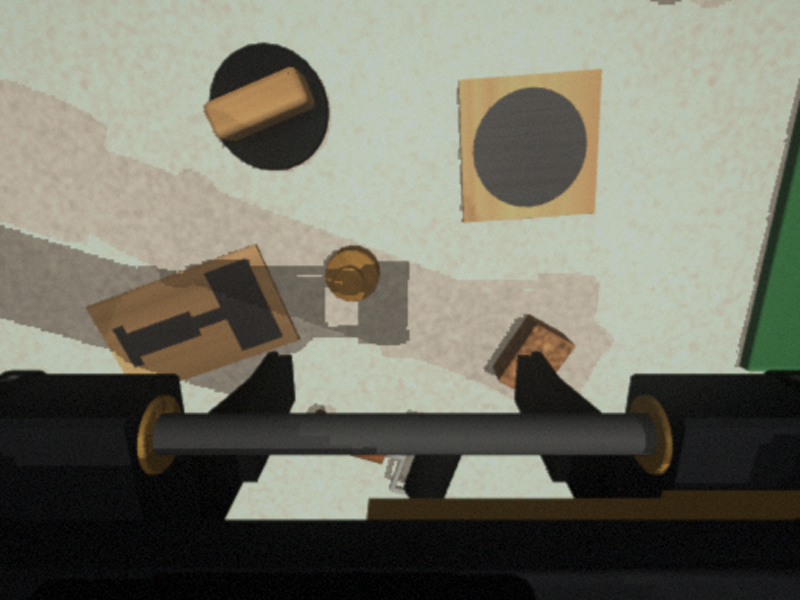

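View pics/w4.png

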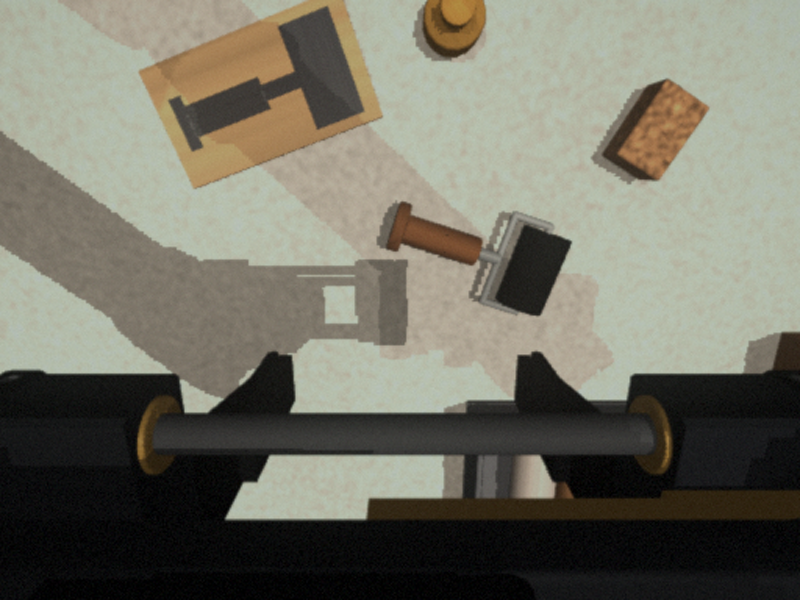

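w2 shows the stone top (205–351, 115–230), the near end of the stone tile, and the ring at (474,229). w3 shows the baren (269,106), its tile (530,147) and the brayer tile. w4 shows the brayer (handle about (440,240), roller (533,270)) and the brayer tile (260,95).

```bash
cat > fit.py <<'E'
from h import *
import pickle
from scipy.optimize import least_squares
k=.64
def L(n): return pickle.load(open(f"{n}.pkl","rb"))[0]
def fit(model,obs,x0):
    # obs: list of (cam, uv800) matched to model pts
    def r(p):
        c,s=np.cos(p[2]),np.sin(p[2]); M=np.array(model,float)
        P=np.c_[p[0]+c*M[:,0]-s*M[:,1],p[1]+s*M[:,0]+c*M[:,1],M[:,2]]
        return np.concatenate([proj(cm,P[i])[0]-np.array(uv)*k for i,(cm,uv) in enumerate(obs)])
    o=least_squares(r,x0,loss="soft_l1"); print(np.r_[o.x[:2],np.degrees(o.x[2])].round(1),"res",np.abs(o.fun).round(1))
    return o.x
def rect(a,b,z): return [(-a/2,-b/2,z),(a/2,-b/2,z),(a/2,b/2,z),(-a/2,b/2,z)]
E
python3 - <<'E'
from fit import *
w0,w2,w3,w4=map(L,("w0","w2","w3","w4"))
# image col~+x, row ~ -y
print("tin",ray(w0,430*k,55*k,55),"tin",ray(w2,650*k,370*k,55),"jar",ray(w0,306*k,264*k,80))
print("bottle top",ray(w0,593*k,307*k,100)); print("ring",ray(w2,474*k,229*k,10)); print("gold",ray(w4,455*k,20*k,20))
print("tintile");fit(rect(78,78,4),[(w0,p) for p in((138,174),(233,170),(219,63),(118,67))],[473,113,0])
print(ray(w0,176*k,119*k,4),ray(w2,405*k,386*k,4))
print("barentile");fit(rect(108,108,4),[(w3,p) for p in((464,221),(595,213),(602,70),(459,80))],[660,-138,0]);print(ray(w3,530*k,147*k,4))
print("baren",ray(w3,269*k,106*k,12), ray(w3,205*k,105*k,46),ray(w3,293*k,68*k,46))
print("stone");fit(rect(104,34,32),[(w2,p) for p in((205,157),(331,230),(351,190),(227,117))],[370,308,-.6])
print("stile end",[ray(w2,u*k,v*k,4).round(1) for u,v in((405,80),(475,121),(426,74),(471,102))])
print("btile");fit([(-82,-46,4),(82,-46,4),(-82,46,4),(30,-38,4),(70,-38,4),(70,38,4),(30,38,4)],[(w4,p) for p in((195,187),(381,117),(139,71),(319,129),(363,110),(331,7),(279,28))],[375,-284,.35])
fit([(82,-46,4),(82,46,4),(-82,46,4),(30,-38,4),(70,-38,4),(70,38,4),(30,38,4)],[(w3,p) for p in((299,338),(257,245),(87,307),(241,349),(282,333),(247,260),(204,274))],[375,-284,.35])
print("brayer");fit([(-65,0,20),(0,0,20),(50,0,36)],[(w4,p) for p in((396,227),(480,250),(533,270))],[540,-403,-.3])
E
```

```text
tin [663.63626747 145.56653623] tin [662.54813886 151.57559961] jar [580.26031102  13.22195061]
bottle top [769.9652533  -11.05085342]
ring [525.14308211 256.69943012]
gold [ 514.43850398 -242.43534837]
tintile
[470.4 110.8   1.9] res [0.2 0.1 0.8 0.5 0.3 0.2 0.9 0.2]
[469.58489701 111.72817896] [468.66969983 111.20843798]
barentile
[ 656.3 -142.8    3.7] res [0.3 1.1 0.  0.4 0.3 0.9 0.  0.3]
[ 656.37301961 -141.09727334]
baren [ 455.21268242 -111.12641911] [ 420.77638168 -114.1964227 ] [482.84693611 -91.59591466]
stone
[375.2 300.2 -30.6] res [0.6 0.5 0.2 0.1 0.6 0.5 1.4 1.2]
stile end [array([468.6, 368.7]), array([523.1, 339.7]), array([484.5, 372.8]), array([519.4, 353.3])]
btile
[ 370.6 -288.2   19.3] res [0.5 1.  2.  0.  0.1 0.4 0.5 0.7 2.  1.2 1.1 0.7 0.  1.1]
[ 369.9 -287.7   19.5] res [0.2 1.4 1.  0.7 1.1 0.2 1.1 1.  0.9 2.3 0.3 1.6 0.1 0.6]
brayer
[ 534.8 -405.4  -16. ] res [0.  0.  4.2 0.4 2.6 0.4]
```

```bash
python3 - <<'E'
from fit import *
w4=L("w4"); w3=L("w3")
a=ray(w4,398*k,227*k,20);b=ray(w4,480*k,250*k,20);print(a,b,np.linalg.norm(b-a))
for p in((525,225),(571,240),(540,315),(497,300),(512,211),(553,223),(517,315),(474,300)): print(p,ray(w4,p[0]*k,p[1]*k,20).round(1),ray(w4,p[0]*k,p[1]*k,36).round(1))
im=__import__("pickle").load(open("w4.pkl","rb"))[1]
im2=__import__("pickle").load(open("w3.pkl","rb"))[1]
o=np.hstack([cv2.resize(im[120:210,230:380],(400,240)),cv2.resize(im2[15:120,115:290],(400,240))])[:,:,::-1]
cv2.imwrite("pics/crop1.png",o)
E
```

```text
[ 473.9305504  -387.45724758] [ 540.13702261 -405.85716708] 68.71574783526941
(525, 225) [ 574.9 -385.7] [ 570.7 -383.7]
(571, 240) [ 612.8 -397.7] [ 606.9 -395.1]
(540, 315) [ 593.5 -461.1] [ 588.4 -455.8]
(497, 300) [ 556.4 -448. ] [ 553.  -443.2]
(512, 211) [ 563.8 -374.8] [ 560.1 -373.3]
(553, 223) [ 597.  -384.1] [ 591.8 -382.2]
(517, 315) [ 574.1 -461.1] [ 569.9 -455.8]
(474, 300) [ 537.2 -448. ] [ 534.6 -443.3]
```

View pics/crop1.png

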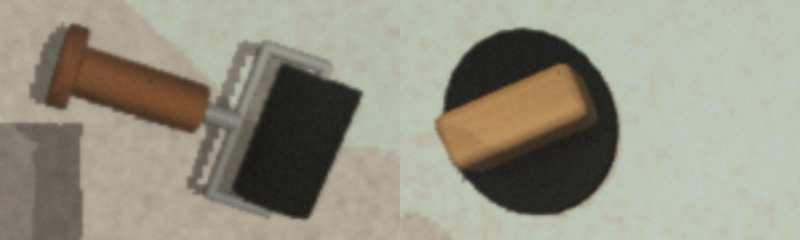

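Brayer: origin ≈ (535,-406.5), yaw -17.3°, so the grip point is (510,-399). The crop confirms the handle and roller axis, with the baren bar at about 21°. I'll start with the brayer.

>>> servo_tool:
  moves:
    - {"tx":30,"ty":21,"tz":-120,"rx":0,"ry":0,"rz":-107,"fingers":0}
    - {"tx":30,"ty":21,"tz":-120,"rx":0,"ry":0,"rz":-107,"fingers":0}
    - {"tx":30,"ty":21,"tz":-120,"rx":0,"ry":0,"rz":-107,"fingers":0}
    - {"tx":30,"ty":21,"tz":-120,"rx":0,"ry":0,"rz":-107,"fingers":0}
    - {"tx":30,"ty":21,"tz":-120,"rx":0,"ry":0,"rz":-107,"fingers":0}
    - {"tx":30,"ty":21,"tz":-120,"rx":0,"ry":0,"rz":-107,"fingers":0}
    - {"tx":30,"ty":21,"tz":-120,"rx":0,"ry":0,"rz":-107,"fingers":0}
    - {"tx":30,"ty":21,"tz":-120,"rx":0,"ry":0,"rz":-107,"fingers":0}
    - {"tx":30,"ty":21,"tz":-120,"rx":0,"ry":0,"rz":-107,"fingers":0}
    - {"tx":30,"ty":21,"tz":-120,"rx":0,"ry":0,"rz":-107,"fingers":0}
    - {"tx":30,"ty":21,"tz":-120,"rx":0,"ry":0,"rz":-107,"fingers":0}
    - {"tx":30,"ty":21,"tz":-120,"rx":0,"ry":0,"rz":-107,"fingers":0}

```text
time_s: 4.02
tool_pos: [511.9, -395.9, 102.6]
tool_rot: [[0.998, 0.069, 0.001], [0.069, -0.998, 0.001], [0.001, -0.001, -1.0]]
force: [-0.5, 0.5, -0.5]
finger_gap: 87.5
grasp_force: 0.0
```

>>> servo_tool:
  moves:
    - {"tx":0,"ty":0,"tz":0,"rx":0,"ry":0,"rz":-7,"fingers":0}
    - {"tx":0,"ty":0,"tz":0,"rx":0,"ry":0,"rz":-14,"fingers":0}
    - {"tx":0,"ty":0,"tz":0,"rx":0,"ry":0,"rz":-21.3,"fingers":0}
    - {"tx":0,"ty":0,"tz":0,"rx":0,"ry":0,"rz":-21.3,"fingers":0}
    - {"tx":0,"ty":0,"tz":0,"rx":0,"ry":0,"rz":-21.3,"fingers":0}

```text
time_s: 4.43
tool_pos: [511.5, -396.6, 102.5]
tool_rot: [[0.957, -0.29, 0.0], [-0.29, -0.957, 0.001], [-0.0, -0.001, -1.0]]
force: [-0.2, -0.0, 0.1]
finger_gap: 86.7
grasp_force: 0.0
```

```bash
python3 snap.py w5; cat > yaw.py <<'E'
from h import *
s=env.get_state(); R=s["tool_rot"]; print(s["tool_pos"].round(1),"closing dir deg",np.degrees(np.arctan2(R[1,1],R[0,1])).round(1),s["joint_positions"].round(2),s["time_s"])
E
python3 yaw.py
```

```text
[ 511.5 -396.6  102.5] 4.4333
[ 511.2 -397.1  102.5] closing dir deg -106.9 [ 0.19  0.43  0.55  1.62 -0.24  1.16 -1.07] 4.4833
```

>>> servo_tool:
  moves:
    - {"tx":-0.5,"ty":-1,"tz":-35,"rx":0,"ry":0,"rz":0,"fingers":0}
    - {"tx":-0.5,"ty":-1,"tz":-65,"rx":0,"ry":0,"rz":0,"fingers":0}
    - {"tx":-0.5,"ty":-1,"tz":-88,"rx":0,"ry":0,"rz":0,"fingers":0}
    - {"tx":-0.5,"ty":-1,"tz":-98,"rx":0,"ry":0,"rz":0,"fingers":0}
    - {"tx":-0.5,"ty":-1,"tz":-98,"rx":0,"ry":0,"rz":0,"fingers":0}
    - {"tx":-0.5,"ty":-1,"tz":-98,"rx":0,"ry":0,"rz":0,"fingers":255}
    - {"tx":-0.5,"ty":-1,"tz":-98,"rx":0,"ry":0,"rz":0,"fingers":255}
    - {"tx":-0.5,"ty":-1,"tz":-98,"rx":0,"ry":0,"rz":0,"fingers":255}
    - {"tx":-0.5,"ty":-1,"tz":-98,"rx":0,"ry":0,"rz":0,"fingers":255}
    - {"tx":-0.5,"ty":-1,"tz":-98,"rx":0,"ry":0,"rz":0,"fingers":255}
    - {"tx":-0.5,"ty":-1,"tz":-98,"rx":0,"ry":0,"rz":0,"fingers":255}
    - {"tx":-0.5,"ty":-1,"tz":-98,"rx":0,"ry":0,"rz":0,"fingers":255}
  newtons: 25

```text
time_s: 5.48
tool_pos: [509.6, -400.1, 4.8]
tool_rot: [[0.955, -0.296, 0.0], [-0.296, -0.955, -0.0], [0.0, 0.0, -1.0]]
force: [0.7, 0.7, -0.5]
finger_gap: 48.1
grasp_force: 0.0
```

>>> servo_tool:
  moves:
    - {"tx":0,"ty":0,"tz":0,"rx":0,"ry":0,"rz":0,"fingers":255}
    - {"tx":0,"ty":0,"tz":0,"rx":0,"ry":0,"rz":0,"fingers":255}
    - {"tx":0,"ty":0,"tz":0,"rx":0,"ry":0,"rz":0,"fingers":255}
    - {"tx":0,"ty":0,"tz":0,"rx":0,"ry":0,"rz":0,"fingers":255}
    - {"tx":0,"ty":0,"tz":0,"rx":0,"ry":0,"rz":0,"fingers":255}
    - {"tx":0,"ty":0,"tz":0,"rx":0,"ry":0,"rz":0,"fingers":255}
    - {"tx":0,"ty":0,"tz":0,"rx":0,"ry":0,"rz":0,"fingers":255}

```text
time_s: 6.07
tool_pos: [509.6, -399.7, 4.5]
tool_rot: [[0.955, -0.296, -0.0], [-0.296, -0.955, 0.0], [-0.0, -0.0, -1.0]]
force: [0.2, 1.3, 0.6]
finger_gap: 23.0
grasp_force: 25.0
```

>>> servo_tool:
  moves:
    - {"tx":0,"ty":0,"tz":15,"rx":0,"ry":0,"rz":0,"fingers":255}
    - {"tx":0,"ty":0,"tz":40,"rx":0,"ry":0,"rz":0,"fingers":255}
    - {"tx":-20,"ty":13,"tz":50,"rx":0,"ry":0,"rz":5,"fingers":255}
    - {"tx":-50,"ty":31,"tz":50,"rx":0,"ry":0,"rz":11,"fingers":255}
    - {"tx":-80,"ty":50,"tz":50,"rx":0,"ry":0,"rz":18,"fingers":255}
    - {"tx":-110,"ty":69,"tz":50,"rx":0,"ry":0,"rz":25,"fingers":255}
    - {"tx":-140,"ty":88,"tz":50,"rx":0,"ry":0,"rz":31,"fingers":255}
    - {"tx":-158,"ty":99,"tz":50,"rx":0,"ry":0,"rz":36,"fingers":255}
    - {"tx":-164,"ty":103,"tz":50,"rx":0,"ry":0,"rz":36.6,"fingers":255}
    - {"tx":-164,"ty":103,"tz":50,"rx":0,"ry":0,"rz":36.6,"fingers":255}
    - {"tx":-164,"ty":103,"tz":50,"rx":0,"ry":0,"rz":36.6,"fingers":255}
    - {"tx":-164,"ty":103,"tz":50,"rx":0,"ry":0,"rz":36.6,"fingers":255}

```text
time_s: 7.07
tool_pos: [347.1, -298.3, 55.4]
tool_rot: [[0.944, 0.33, 0.002], [0.33, -0.944, -0.002], [0.001, 0.002, -1.0]]
force: [0.3, -0.6, -1.9]
finger_gap: 23.4
grasp_force: 25.0
```

```bash
python3 snap.py w6;python3 yaw.py
```

```text
[ 347.1 -298.3   55.4] 7.0667
[ 346.9 -298.2   55.2] closing dir deg -70.7 [ 0.18  0.07  0.49  2.12 -0.04  0.96 -0.55] 7.1167
```

View pics/w6.png

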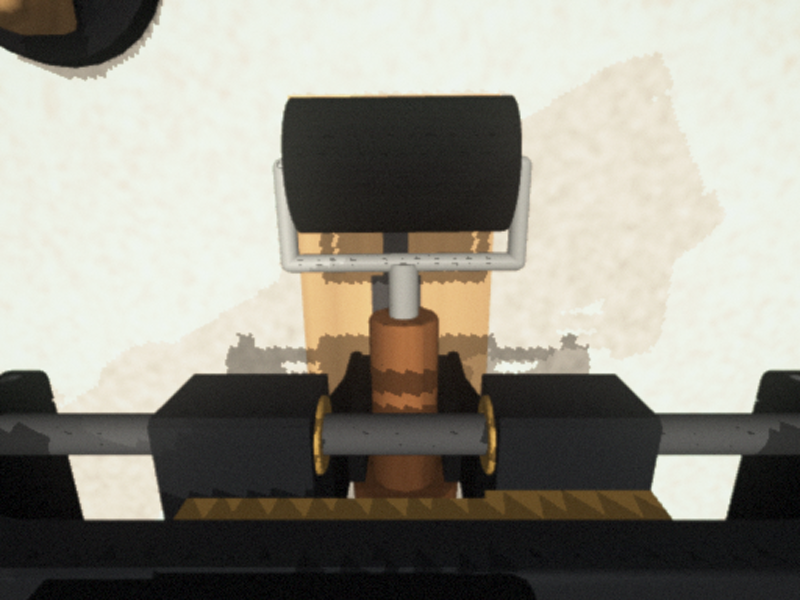

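```bash
python3 - <<'E'
from fit import *
w=L("w6");s=env.get_state();t=s["tool_pos"][:2];R=s["tool_rot"][:2,:2]
for p,z in(((303,255),4),((492,255),4),((307,350),4),((489,350),4),((400,96),4),((404,340),20+51),((404,290),71),((400,165),91)): print(p,((ray(w,p[0]*k,p[1]*k,z)-t)@R).round(1))
E
```

```text
(303, 255) [ 36.3 -46.5]
(492, 255) [36.2 43.1]
(307, 350) [-12.2 -47.7]
(489, 350) [-12.4  44.2]
(400, 96) [105.5  -0.3]
(404, 340) [19.5  1.1]
(404, 290) [37.3  1.1]
(400, 165) [77.1  0. ]
```

>>> servo_tool:
  moves:
    - {"tx":-2,"ty":1.6,"tz":-15,"rx":0,"ry":0,"rz":0,"fingers":255}
    - {"tx":-2,"ty":1.6,"tz":-30,"rx":0,"ry":0,"rz":0,"fingers":255}
    - {"tx":-2,"ty":1.6,"tz":-40,"rx":0,"ry":0,"rz":0,"fingers":255}
    - {"tx":-2,"ty":1.6,"tz":-45,"rx":0,"ry":0,"rz":0,"fingers":255}
    - {"tx":-2,"ty":1.6,"tz":-46.5,"rx":0,"ry":0,"rz":0,"fingers":255}
    - {"tx":-2,"ty":1.6,"tz":-46.5,"rx":0,"ry":0,"rz":0,"fingers":255}
    - {"tx":-2,"ty":1.6,"tz":-46.5,"rx":0,"ry":0,"rz":0,"fingers":255}

```text
time_s: 7.7
tool_pos: [343.9, -295.9, 8.3]
tool_rot: [[0.944, 0.331, -0.0], [0.331, -0.944, -0.0], [-0.0, 0.0, -1.0]]
force: [0.3, 0.5, 1.2]
finger_gap: 23.3
grasp_force: 25.0
```

>>> servo_tool:
  moves:
    - {"tx":0,"ty":0,"tz":0,"rx":0,"ry":0,"rz":0,"fingers":90}
    - {"tx":0,"ty":0,"tz":0,"rx":0,"ry":0,"rz":0,"fingers":90}
    - {"tx":0,"ty":0,"tz":0,"rx":0,"ry":0,"rz":0,"fingers":90}
    - {"tx":0,"ty":0,"tz":0,"rx":0,"ry":0,"rz":0,"fingers":90}
    - {"tx":0,"ty":0,"tz":20,"rx":0,"ry":0,"rz":0,"fingers":80}
    - {"tx":0,"ty":0,"tz":60,"rx":0,"ry":0,"rz":0,"fingers":50}
    - {"tx":0,"ty":0,"tz":90,"rx":0,"ry":0,"rz":0,"fingers":50}
    - {"tx":10,"ty":17,"tz":110,"rx":0,"ry":0,"rz":1,"fingers":50}
    - {"tx":30,"ty":50,"tz":110,"rx":0,"ry":0,"rz":1,"fingers":50}
    - {"tx":50,"ty":84,"tz":110,"rx":0,"ry":0,"rz":1,"fingers":50}
    - {"tx":50,"ty":84,"tz":110,"rx":0,"ry":0,"rz":1,"fingers":50}
    - {"tx":50,"ty":84,"tz":110,"rx":0,"ry":0,"rz":1,"fingers":50}

```text
time_s: 8.7
tool_pos: [394.6, -209.5, 118.3]
tool_rot: [[0.936, 0.353, 0.001], [0.353, -0.936, -0.0], [0.0, 0.0, -1.0]]
force: [-1.4, -1.7, 0.4]
finger_gap: 69.7
grasp_force: 0.0
```

```bash
python3 snap.py w7;python3 yaw.py; python3 - <<'E'
from fit import *
import pickle
c7,im=pickle.load(open("w7.pkl","rb"))
a=env.camera("scene"); b=cv2.resize(a[140:220,130:230][:,:,::-1],(400,320),interpolation=cv2.INTER_CUBIC)
o=np.hstack([cv2.resize(im[:,:,::-1],(400,300)),b[:300]]); cv2.imwrite("pics/c2.png",o)
E
```

```text
[ 394.6 -209.5  118.3] 8.7
[ 393.7 -211.1  118.1] closing dir deg -69.5 [ 0.06 -0.04  0.37  2.08  0.02  1.11 -0.79] 8.75
```

View pics/c2.png

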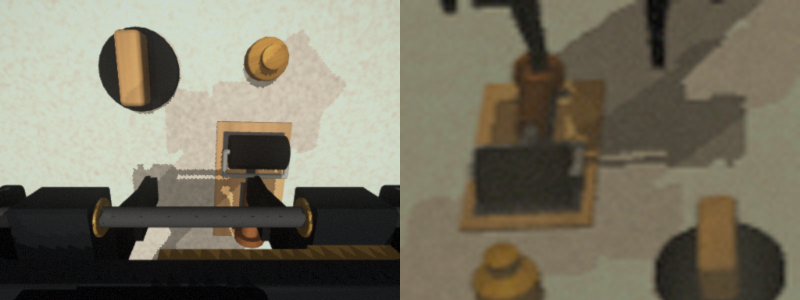

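```bash
python3 - <<'E'
from fit import *
w=L("w7")
q=1.28
print("baren",ray(w,139*q,69*q,12)); a,b=ray(w,115*q,31*q,46),ray(w,122*q,104*q,46);print(a,b,np.degrees(np.arctan2(*(a-b)[::-1])))
c,d=ray(w,140*q,31*q,46),ray(w,142*q,104*q,46);print((a+b+c+d)/4,np.degrees(np.arctan2(*(c-d)[::-1])))
# brayer tile / roller in world
print(ray(w,254*q,122*q,4), "exp front mid", 370.3+82*np.cos(.339),-288+82*np.sin(.339))
print("roller",ray(w,259*q,153*q,38),"exp",370.3+50*np.cos(.339),-288+50*np.sin(.339))
E
```

```text
baren [ 455.7717286  -113.07410229]
[481.30011664 -92.04459284] [ 419.07547947 -115.12380502] 20.349893567314155
[ 453.99980665 -113.7148879 ] 17.823211441300504
[ 446.11550207 -259.04169956] exp front mid 447.6331898573842 -260.73137798711184
roller [ 418.97366132 -269.26307393] exp 417.45438405938063 -271.372791455556
```

>>> servo_tool:
  moves:
    - {"tx":20,"ty":33,"tz":0,"rx":0,"ry":0,"rz":0,"fingers":50}
    - {"tx":40,"ty":66,"tz":0,"rx":0,"ry":0,"rz":0,"fingers":50}
    - {"tx":55,"ty":90,"tz":0,"rx":0,"ry":0,"rz":0,"fingers":50}
    - {"tx":62,"ty":99,"tz":-10,"rx":0,"ry":0,"rz":0,"fingers":50}
    - {"tx":62,"ty":99,"tz":-35,"rx":0,"ry":0,"rz":0,"fingers":50}
    - {"tx":62,"ty":99,"tz":-65,"rx":0,"ry":0,"rz":0,"fingers":50}
    - {"tx":62,"ty":99,"tz":-90,"rx":0,"ry":0,"rz":0,"fingers":50}
    - {"tx":62,"ty":99,"tz":-101,"rx":0,"ry":0,"rz":0,"fingers":50}
    - {"tx":62,"ty":99,"tz":-101,"rx":0,"ry":0,"rz":0,"fingers":50}
    - {"tx":62,"ty":99,"tz":-101,"rx":0,"ry":0,"rz":0,"fingers":255}
    - {"tx":62,"ty":99,"tz":-101,"rx":0,"ry":0,"rz":0,"fingers":255}
    - {"tx":62,"ty":99,"tz":-101,"rx":0,"ry":0,"rz":0,"fingers":255}

```text
time_s: 9.8
tool_pos: [456.6, -113.0, 18.5]
tool_rot: [[0.938, 0.347, 0.003], [0.347, -0.938, -0.0], [0.002, 0.001, -1.0]]
force: [0.7, 0.3, 0.4]
finger_gap: 57.3
grasp_force: 0.0
```

>>> servo_tool:
  moves:
    - {"tx":0,"ty":0,"tz":0,"rx":0,"ry":0,"rz":0,"fingers":255}
    - {"tx":0,"ty":0,"tz":0,"rx":0,"ry":0,"rz":0,"fingers":255}
    - {"tx":0,"ty":0,"tz":0,"rx":0,"ry":0,"rz":0,"fingers":255}
    - {"tx":0,"ty":0,"tz":0,"rx":0,"ry":0,"rz":0,"fingers":255}
    - {"tx":0,"ty":0,"tz":0,"rx":0,"ry":0,"rz":0,"fingers":255}
    - {"tx":0,"ty":0,"tz":0,"rx":0,"ry":0,"rz":0,"fingers":255}
    - {"tx":0,"ty":0,"tz":0,"rx":0,"ry":0,"rz":0,"fingers":255}
    - {"tx":0,"ty":0,"tz":0,"rx":0,"ry":0,"rz":0,"fingers":255}
    - {"tx":0,"ty":0,"tz":0,"rx":0,"ry":0,"rz":0,"fingers":255}

```text
time_s: 10.55
tool_pos: [455.5, -112.0, 17.3]
tool_rot: [[0.937, 0.348, -0.0], [0.348, -0.937, 0.0], [-0.0, -0.0, -1.0]]
force: [-2.3, 2.3, 4.5]
finger_gap: 25.9
grasp_force: 25.0
```

>>> servo_tool:
  moves:
    - {"tx":0,"ty":0,"tz":20,"rx":0,"ry":0,"rz":0,"fingers":255}
    - {"tx":0,"ty":0,"tz":45,"rx":0,"ry":0,"rz":0,"fingers":255}
    - {"tx":20,"ty":-3,"tz":55,"rx":0,"ry":0,"rz":0,"fingers":255}
    - {"tx":50,"ty":-7,"tz":55,"rx":0,"ry":0,"rz":0,"fingers":255}
    - {"tx":85,"ty":-13,"tz":55,"rx":0,"ry":0,"rz":0,"fingers":255}
    - {"tx":120,"ty":-18,"tz":55,"rx":0,"ry":0,"rz":0,"fingers":255}
    - {"tx":155,"ty":-23,"tz":55,"rx":0,"ry":0,"rz":0,"fingers":255}
    - {"tx":185,"ty":-28,"tz":55,"rx":0,"ry":0,"rz":0,"fingers":255}
    - {"tx":201,"ty":-30,"tz":55,"rx":0,"ry":0,"rz":0,"fingers":255}
    - {"tx":201,"ty":-30,"tz":55,"rx":0,"ry":0,"rz":0,"fingers":255}
    - {"tx":201,"ty":-30,"tz":55,"rx":0,"ry":0,"rz":0,"fingers":255}
    - {"tx":201,"ty":-30,"tz":55,"rx":0,"ry":0,"rz":0,"fingers":255}

```text
time_s: 11.55
tool_pos: [655.1, -142.8, 70.7]
tool_rot: [[0.938, 0.347, -0.003], [0.347, -0.938, -0.0], [-0.003, -0.001, -1.0]]
force: [-0.2, 0.5, -2.9]
finger_gap: 25.8
grasp_force: 25.0
```

```bash
python3 snap.py w8;python3 yaw.py
```

```text
[ 655.1 -142.8   70.7] 11.55
[ 655.  -142.7   71.2] closing dir deg -69.7 [-0.02  0.47  0.25  1.57 -0.13  1.11 -0.95] 11.6
```

View pics/w8.png

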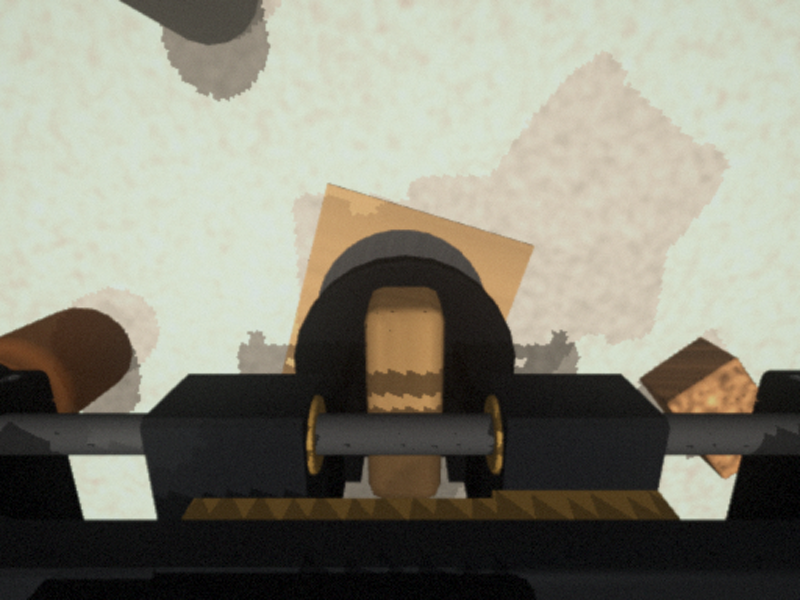

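```bash
python3 - <<'E'
from fit import *
w=L("w8");s=env.get_state();t=s["tool_pos"][:2];R=s["tool_rot"][:2,:2]
for p,z in(((405,257),65.8),((296,350),65.8),((515,350),65.8),((401,231),4)): print(p,((ray(w,p[0]*k,p[1]*k,z)-t)@R).round(1))
print((np.array([656.3,-142])-t)@R)
fit(rect(108,108,4)[1:3],[(w,p) for p in((533,245),(329,184))],[656,-142,.06])
E
```

```text
(405, 257) [44.3  1.4]
(296, 350) [  7.1 -41.6]
(515, 350) [ 7.  44.8]
(401, 231) [45.1 -0.4]
[ 1.42048529 -0.18784193]
[ 656.1 -142.7    4.1] res [1.5 0.3 1.3 0.2]
```

>>> servo_tool:
  moves:
    - {"tx":0.6,"ty":1.6,"tz":-15,"rx":0,"ry":0,"rz":0,"fingers":255}
    - {"tx":0.6,"ty":1.6,"tz":-30,"rx":0,"ry":0,"rz":0,"fingers":255}
    - {"tx":0.6,"ty":1.6,"tz":-42,"rx":0,"ry":0,"rz":0,"fingers":255}
    - {"tx":0.6,"ty":1.6,"tz":-48,"rx":0,"ry":0,"rz":0,"fingers":255}
    - {"tx":0.6,"ty":1.6,"tz":-50,"rx":0,"ry":0,"rz":0,"fingers":255}
    - {"tx":0.6,"ty":1.6,"tz":-50,"rx":0,"ry":0,"rz":0,"fingers":255}
    - {"tx":0.6,"ty":1.6,"tz":-50,"rx":0,"ry":0,"rz":0,"fingers":255}

```text
time_s: 12.18
tool_pos: [657.5, -141.1, 22.7]
tool_rot: [[0.938, 0.348, 0.001], [0.348, -0.938, -0.0], [0.001, 0.001, -1.0]]
force: [-1.4, -0.4, -2.1]
finger_gap: 25.6
grasp_force: 25.0
```

>>> servo_tool:
  moves:
    - {"tx":-0.8,"ty":0,"tz":-1,"rx":0,"ry":0,"rz":0,"fingers":255}
    - {"tx":-0.8,"ty":0,"tz":-1.2,"rx":0,"ry":0,"rz":0,"fingers":255}
    - {"tx":-0.8,"ty":0,"tz":-1.2,"rx":0,"ry":0,"rz":0,"fingers":255}

```text
time_s: 12.43
tool_pos: [656.6, -141.0, 21.4]
tool_rot: [[0.938, 0.348, 0.001], [0.348, -0.938, -0.0], [0.001, 0.001, -1.0]]
force: [0.5, -0.4, -0.8]
finger_gap: 26.0
grasp_force: 25.0
```

>>> servo_tool:
  moves:
    - {"tx":0,"ty":0,"tz":0,"rx":0,"ry":0,"rz":0,"fingers":80}
    - {"tx":0,"ty":0,"tz":0,"rx":0,"ry":0,"rz":0,"fingers":80}
    - {"tx":0,"ty":0,"tz":0,"rx":0,"ry":0,"rz":0,"fingers":80}
    - {"tx":0,"ty":0,"tz":0,"rx":0,"ry":0,"rz":0,"fingers":80}
    - {"tx":0,"ty":0,"tz":15,"rx":0,"ry":0,"rz":0,"fingers":40}
    - {"tx":0,"ty":0,"tz":50,"rx":0,"ry":0,"rz":0,"fingers":0}
    - {"tx":0,"ty":0,"tz":85,"rx":0,"ry":0,"rz":0,"fingers":0}
    - {"tx":0,"ty":0,"tz":115,"rx":0,"ry":0,"rz":0,"fingers":0}
    - {"tx":0,"ty":20,"tz":130,"rx":0,"ry":0,"rz":0,"fingers":0}
    - {"tx":2,"ty":55,"tz":130,"rx":0,"ry":0,"rz":0,"fingers":0}
    - {"tx":3,"ty":95,"tz":130,"rx":0,"ry":0,"rz":0,"fingers":0}
    - {"tx":4,"ty":135,"tz":130,"rx":0,"ry":0,"rz":0,"fingers":0}

```text
time_s: 13.43
tool_pos: [660.6, -5.3, 151.9]
tool_rot: [[0.938, 0.346, 0.002], [0.346, -0.938, -0.0], [0.002, 0.001, -1.0]]
force: [0.4, 0.7, -0.0]
finger_gap: 86.1
grasp_force: 0.0
```

>>> servo_tool:
  moves:
    - {"tx":0,"ty":40,"tz":0,"rx":0,"ry":0,"rz":0,"fingers":0}
    - {"tx":0,"ty":80,"tz":0,"rx":0,"ry":0,"rz":0,"fingers":0}
    - {"tx":1,"ty":115,"tz":0,"rx":0,"ry":0,"rz":0,"fingers":0}
    - {"tx":2,"ty":140,"tz":0,"rx":0,"ry":0,"rz":0,"fingers":0}
    - {"tx":3,"ty":152,"tz":0,"rx":0,"ry":0,"rz":0,"fingers":0}
    - {"tx":3,"ty":152,"tz":0,"rx":0,"ry":0,"rz":0,"fingers":0}
    - {"tx":3,"ty":152,"tz":0,"rx":0,"ry":0,"rz":0,"fingers":0}
    - {"tx":3,"ty":152,"tz":0,"rx":0,"ry":0,"rz":0,"fingers":0}

```text
time_s: 14.1
tool_pos: [663.8, 142.4, 150.9]
tool_rot: [[0.939, 0.344, 0.0], [0.344, -0.939, -0.002], [-0.001, 0.002, -1.0]]
force: [-0.4, -1.2, 1.0]
finger_gap: 86.6
grasp_force: 0.0
```

```bash
python3 snap.py w9;python3 yaw.py; python3 - <<'E'
from fit import *
import pickle
c,im=pickle.load(open("w9.pkl","rb"))
a=env.camera("scene"); b=env.camera("side")
o=np.hstack([cv2.resize(im,(400,300)),cv2.resize(a[230:305,130:230],(400,300))])
p=np.hstack([cv2.resize(a,(400,300)),cv2.resize(b,(400,300))])
cv2.imwrite("pics/c3.png",np.vstack([o,p])[:,:,::-1])
E
```

```text
[663.8 142.4 150.9] 14.1
[663.8 142.2 151. ] closing dir deg -69.9 [-0.37  0.42  0.15  1.47 -0.06  1.26 -1.43] 14.15
```

View pics/c3.png

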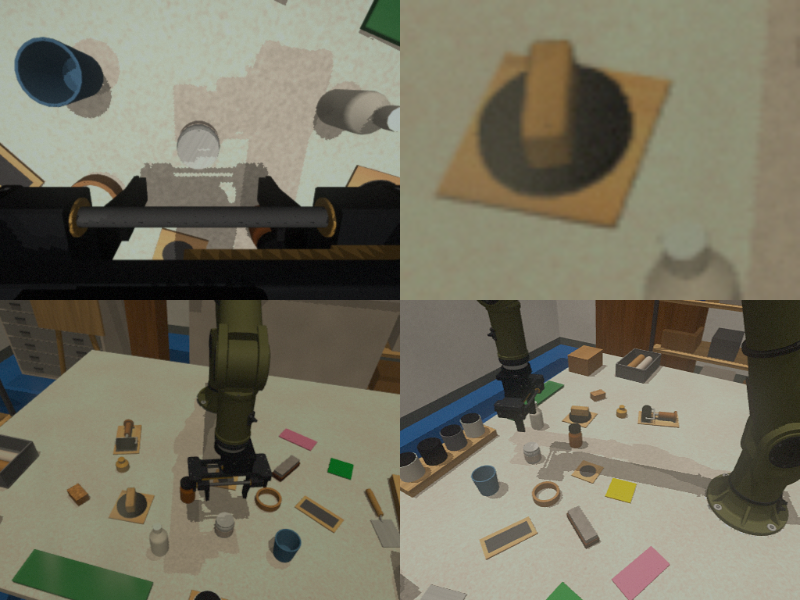

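```bash
python3 - <<'E'
from fit import *
w=L("w9");q=1.28
print(ray(w,199*q,142*q,55),ray(w,177*q,140*q,55),ray(w,221*q,140*q,55))
# extents: top at row 120
print(ray(w,199*q,121*q,55))
import pickle; im=pickle.load(open("w9.pkl","rb"))[1]; g=cv2.GaussianBlur(cv2.cvtColor(im,cv2.COLOR_RGB2GRAY),(5,5),0)
cr=g[140:215,210:300]
h=cv2.HoughCircles(cv2.resize(cr,None,fx=2,fy=2),cv2.HOUGH_GRADIENT,2,20,param1=60,param2=20,minRadius=35,maxRadius=75)
if h is not None:
  for x,y,r in h[0][:4]: print(x/2+210,y/2+140,r/2, ray(w,x/2+210,y/2+140,55))
for n in("w0","w2"):
  pass
E
```

```text
[672.68915734 148.11411944] [666.1653181 172.99368  ] [683.7425163  124.85468454]
[695.85846374 156.49256954]
254.5 179.5 25.3 [674.6179141  149.02452291]
253.5 189.5 25.6 [665.39245032 146.66860185]
243.5 183.5 36.9 [667.62861544 157.18747483]
249.5 199.5 34.7 [655.01752706 146.88215682]
```

>>> servo_tool:
  moves:
    - {"tx":0.5,"ty":0.5,"tz":-35,"rx":0,"ry":0,"rz":0,"fingers":0}
    - {"tx":0.5,"ty":0.5,"tz":-70,"rx":0,"ry":0,"rz":0,"fingers":0}
    - {"tx":0.5,"ty":0.5,"tz":-80,"rx":0,"ry":0,"rz":0,"fingers":0}
    - {"tx":0.5,"ty":0.5,"tz":-80,"rx":0,"ry":0,"rz":0,"fingers":0}

```text
time_s: 14.58
tool_pos: [661.0, 144.7, 67.0]
tool_rot: [[0.938, 0.346, -0.007], [0.346, -0.938, -0.002], [-0.008, -0.0, -1.0]]
force: [-1.1, 1.0, 0.8]
finger_gap: 87.1
grasp_force: 0.0
```

```bash
python3 snap.py w10;python3 yaw.py; python3 - <<'E'
from fit import *
import pickle; w,im=pickle.load(open("w10.pkl","rb"))
cv2.imwrite("pics/c4.png",cv2.resize(im[130:354,100:400],None,fx=2.6,fy=2.6)[:,:,::-1])
E
```

```text
[661.  144.7  67. ] 14.5833
[663.  145.4  69.8] closing dir deg -69.7 [-0.36  0.49  0.14  1.54 -0.07  1.12 -1.42] 14.6333
```

View pics/c4.png

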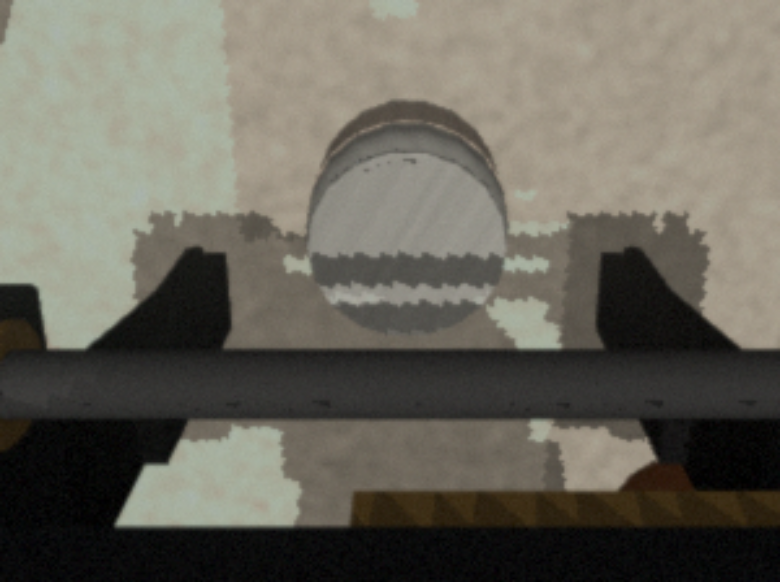

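```bash
python3 - <<'E'
from fit import *
w=L("w10"); print(ray(w,256.9,223.1,55)); c=cam("wrist"); s=env.get_state(); print(ray(c,256.9,223.1,55),s["tool_pos"])
E
```

```text
[665.28321431 146.48117457]
[666.18642719 146.76618677] [662.95749104 145.4083961   69.79589101]
```

Tin top disc at crop (408,242), giving tin (665.5,146.6). The fingers straddle it freely, so I descend and grip.

>>> servo_tool:
  moves:
    - {"tx":2.2,"ty":1,"tz":0,"rx":0,"ry":0,"rz":0,"fingers":0}
    - {"tx":2.2,"ty":1,"tz":-20,"rx":0,"ry":0,"rz":0,"fingers":0}
    - {"tx":2.2,"ty":1,"tz":-40,"rx":0,"ry":0,"rz":0,"fingers":0}
    - {"tx":2.2,"ty":1,"tz":-54,"rx":0,"ry":0,"rz":0,"fingers":0}
    - {"tx":2.2,"ty":1,"tz":-58,"rx":0,"ry":0,"rz":0,"fingers":0}
    - {"tx":2.2,"ty":1,"tz":-58,"rx":0,"ry":0,"rz":0,"fingers":255}
    - {"tx":2.2,"ty":1,"tz":-58,"rx":0,"ry":0,"rz":0,"fingers":255}
    - {"tx":2.2,"ty":1,"tz":-58,"rx":0,"ry":0,"rz":0,"fingers":255}
    - {"tx":2.2,"ty":1,"tz":-58,"rx":0,"ry":0,"rz":0,"fingers":255}
    - {"tx":2.2,"ty":1,"tz":-58,"rx":0,"ry":0,"rz":0,"fingers":255}
    - {"tx":2.2,"ty":1,"tz":-58,"rx":0,"ry":0,"rz":0,"fingers":255}
    - {"tx":2.2,"ty":1,"tz":-58,"rx":0,"ry":0,"rz":0,"fingers":255}

```text
time_s: 15.63
tool_pos: [666.4, 147.9, 13.6]
tool_rot: [[0.937, 0.348, 0.001], [0.348, -0.937, 0.0], [0.001, -0.0, -1.0]]
force: [0.1, 0.2, 2.8]
finger_gap: 53.1
grasp_force: 25.0
```

>>> servo_tool:
  moves:
    - {"tx":0,"ty":0,"tz":0,"rx":0,"ry":0,"rz":0,"fingers":255}
    - {"tx":0,"ty":0,"tz":0,"rx":0,"ry":0,"rz":0,"fingers":255}
    - {"tx":0,"ty":0,"tz":0,"rx":0,"ry":0,"rz":0,"fingers":255}

```text
time_s: 15.88
tool_pos: [666.3, 147.9, 13.6]
tool_rot: [[0.937, 0.348, 0.001], [0.348, -0.937, 0.0], [0.001, -0.0, -1.0]]
force: [-1.3, -0.0, 4.1]
finger_gap: 52.9
grasp_force: 25.0
```

>>> servo_tool:
  moves:
    - {"tx":0,"ty":0,"tz":20,"rx":0,"ry":0,"rz":0,"fingers":255}
    - {"tx":0,"ty":0,"tz":50,"rx":0,"ry":0,"rz":0,"fingers":255}
    - {"tx":-15,"ty":-2,"tz":60,"rx":0,"ry":0,"rz":0,"fingers":255}
    - {"tx":-45,"ty":-8,"tz":60,"rx":0,"ry":0,"rz":0,"fingers":255}
    - {"tx":-80,"ty":-14,"tz":60,"rx":0,"ry":0,"rz":0,"fingers":255}
    - {"tx":-115,"ty":-20,"tz":60,"rx":0,"ry":0,"rz":0,"fingers":255}
    - {"tx":-150,"ty":-27,"tz":60,"rx":0,"ry":0,"rz":0,"fingers":255}
    - {"tx":-180,"ty":-33,"tz":60,"rx":0,"ry":0,"rz":0,"fingers":255}
    - {"tx":-195.5,"ty":-36,"tz":60,"rx":0,"ry":0,"rz":0,"fingers":255}
    - {"tx":-195.5,"ty":-36,"tz":60,"rx":0,"ry":0,"rz":0,"fingers":255}
    - {"tx":-195.5,"ty":-36,"tz":45,"rx":0,"ry":0,"rz":0,"fingers":255}
    - {"tx":-195.5,"ty":-36,"tz":30,"rx":0,"ry":0,"rz":0,"fingers":255}

```text
time_s: 16.88
tool_pos: [471.5, 111.9, 43.2]
tool_rot: [[0.938, 0.348, 0.003], [0.348, -0.938, 0.001], [0.003, 0.0, -1.0]]
force: [0.1, -0.6, -2.5]
finger_gap: 53.1
grasp_force: 25.0
```

>>> servo_tool:
  moves:
    - {"tx":0,"ty":0,"tz":0,"rx":0,"ry":0,"rz":0,"fingers":255}
    - {"tx":0,"ty":0,"tz":0,"rx":0,"ry":0,"rz":0,"fingers":255}
    - {"tx":0,"ty":0,"tz":0,"rx":0,"ry":0,"rz":0,"fingers":255}

```text
time_s: 17.13
tool_pos: [471.0, 111.7, 43.1]
tool_rot: [[0.938, 0.348, 0.0], [0.348, -0.938, -0.0], [-0.0, 0.0, -1.0]]
force: [0.8, 0.7, -2.3]
finger_gap: 53.3
grasp_force: 25.0
```

```bash
python3 snap.py w11; python3 - <<'E'
from fit import *
import pickle; w,im=pickle.load(open("w11.pkl","rb")); s=env.get_state(); print(s["tool_pos"])
# plywood mask: visible tile front edges; fit line corners automatically
hsv=cv2.cvtColor(im,cv2.COLOR_RGB2HSV); m=cv2.inRange(hsv,(8,70,90),(25,200,255)); m[235:]=0
n,lab,st,ce=cv2.connectedComponentsWithStats(m)
for i in range(1,n):
    if st[i,4]>150:
        pts=np.argwhere(lab==i)[:,::-1].astype(np.int32); print(st[i]); ap=cv2.approxPolyDP(cv2.convexHull(pts),3,True)[:,0]; print(ap.tolist())
# expected tile corners in image
c,sn=np.cos(np.radians(1.9)),np.sin(np.radians(1.9))
print(proj(w,np.array([(469.8+c*a-sn*b,111.2+sn*a+c*b,4) for a,b,_ in rect(78,78,4)])).round())
E
```

```text
[471.  111.7  43.1] 17.1333
[471.26509115 111.77317897  43.40661376]
[  0   0  27  21 224]
[[0, 20], [0, 0], [26, 0]]
[   0    0  121  134 3201]
[[86, 1], [109, 30], [118, 51], [119, 89], [106, 115], [91, 127], [72, 133], [45, 130], [25, 121], [0, 98], [0, 77], [51, 0]]
[478  82  34  28 250]
[[511, 82], [511, 89], [481, 109], [478, 104], [486, 95]]
[ 199  151  127   79 4059]
[[325, 185], [309, 225], [302, 229], [199, 225], [221, 151]]
[[289. 275.]
 [327. 184.]
 [221. 149.]
 [193. 247.]]
```

>>> servo_tool:
  moves:
    - {"tx":-0.4,"ty":0,"tz":-12,"rx":0,"ry":0,"rz":0,"fingers":255}
    - {"tx":-0.4,"ty":0,"tz":-20,"rx":0,"ry":0,"rz":0,"fingers":255}
    - {"tx":-0.4,"ty":0,"tz":-24,"rx":0,"ry":0,"rz":0,"fingers":255}
    - {"tx":-0.4,"ty":0,"tz":-25.5,"rx":0,"ry":0,"rz":0,"fingers":255}
    - {"tx":-0.4,"ty":0,"tz":-25.5,"rx":0,"ry":0,"rz":0,"fingers":255}
    - {"tx":-0.4,"ty":0,"tz":-25.5,"rx":0,"ry":0,"rz":0,"fingers":255}

```text
time_s: 17.68
tool_pos: [470.5, 111.7, 17.7]
tool_rot: [[0.938, 0.348, 0.001], [0.348, -0.938, 0.0], [0.001, 0.0, -1.0]]
force: [-0.3, -0.5, -1.7]
finger_gap: 53.0
grasp_force: 25.0
```

>>> servo_tool:
  moves:
    - {"tx":0,"ty":0,"tz":0,"rx":0,"ry":0,"rz":0,"fingers":0}
    - {"tx":0,"ty":0,"tz":0,"rx":0,"ry":0,"rz":0,"fingers":0}
    - {"tx":0,"ty":0,"tz":0,"rx":0,"ry":0,"rz":0,"fingers":0}
    - {"tx":0,"ty":0,"tz":0,"rx":0,"ry":0,"rz":0,"fingers":0}
    - {"tx":0,"ty":0,"tz":15,"rx":0,"ry":0,"rz":0,"fingers":0}
    - {"tx":0,"ty":0,"tz":40,"rx":0,"ry":0,"rz":0,"fingers":0}
    - {"tx":0,"ty":0,"tz":80,"rx":0,"ry":0,"rz":0,"fingers":0}
    - {"tx":0,"ty":0,"tz":120,"rx":0,"ry":0,"rz":0,"fingers":0}
    - {"tx":0,"ty":20,"tz":155,"rx":0,"ry":0,"rz":7,"fingers":0}
    - {"tx":0,"ty":45,"tz":185,"rx":0,"ry":0,"rz":14,"fingers":0}
    - {"tx":0,"ty":75,"tz":204,"rx":0,"ry":0,"rz":21,"fingers":0}
    - {"tx":3,"ty":110,"tz":204,"rx":0,"ry":0,"rz":28,"fingers":0}

```text
time_s: 18.68
tool_pos: [475.8, 222.9, 227.5]
tool_rot: [[0.662, 0.75, 0.009], [0.75, -0.662, 0.004], [0.009, 0.004, -1.0]]
force: [1.7, -0.2, -0.2]
finger_gap: 86.7
grasp_force: 0.0
```

>>> servo_tool:
  moves:
    - {"tx":2,"ty":35,"tz":0,"rx":0,"ry":0,"rz":7,"fingers":0}
    - {"tx":5,"ty":65,"tz":0,"rx":0,"ry":0,"rz":14,"fingers":0}
    - {"tx":7,"ty":85,"tz":0,"rx":0,"ry":0,"rz":21,"fingers":0}
    - {"tx":7,"ty":90,"tz":0,"rx":0,"ry":0,"rz":28,"fingers":0}
    - {"tx":7,"ty":90,"tz":0,"rx":0,"ry":0,"rz":35,"fingers":0}
    - {"tx":7,"ty":90,"tz":0,"rx":0,"ry":0,"rz":42,"fingers":0}
    - {"tx":7,"ty":90,"tz":0,"rx":0,"ry":0,"rz":42,"fingers":0}
    - {"tx":7,"ty":90,"tz":0,"rx":0,"ry":0,"rz":42,"fingers":0}
    - {"tx":7,"ty":90,"tz":0,"rx":0,"ry":0,"rz":42,"fingers":0}

```text
time_s: 19.43
tool_pos: [480.2, 311.5, 221.4]
tool_rot: [[-0.003, 1.0, 0.0], [1.0, 0.003, 0.0], [0.0, 0.0, -1.0]]
force: [-0.3, -0.1, -0.5]
finger_gap: 87.2
grasp_force: 0.0
```

```bash
python3 snap.py w12; python3 yaw.py; python3 - <<'E'
from fit import *
import pickle; w,im=pickle.load(open("w12.pkl","rb"))
g=cv2.resize(im,None,fx=1.5625,fy=1.5625,interpolation=cv2.INTER_CUBIC)
hsv=cv2.cvtColor(im,cv2.COLOR_RGB2HSV); m=cv2.inRange(hsv,(8,70,90),(25,200,255)); m[225:]=0
m=cv2.morphologyEx(m,cv2.MORPH_OPEN,np.ones((3,3)))
c,sn=np.cos(np.radians(62)),np.sin(np.radians(62))
print("exp tile",proj(w,np.array([(527.5+c*a-sn*b,412.5+sn*a+c*b,4) for a,b,_ in rect(132,62,4)])).round().tolist())
n,lab,st,ce=cv2.connectedComponentsWithStats(m)
for i in range(1,n):
    if st[i,4]>300:
        pts=np.argwhere(lab==i)[:,::-1].astype(np.int32); (x,y),(a,b),th=cv2.minAreaRect(pts); bx=cv2.boxPoints(((x,y),(a,b),th))
        print(st[i]); print(cv2.approxPolyDP(cv2.convexHull(pts),4,True)[:,0].tolist(), bx.round(1).tolist(), ray(w,x,y,4), [ray(w,*p,4).round(1).tolist() for p in bx])
E
```

```text
[480.2 311.5 221.4] 19.4333
[480.2 311.5 221.5] closing dir deg 0.2 [-0.56  0.16 -0.06  1.65  0.01  1.33 -0.63] 19.4833
exp tile [[294.0, 145.0], [351.0, 46.0], [305.0, 18.0], [252.0, 122.0]]
[ 252   21   98  124 2683]
[[349, 47], [293, 144], [252, 122], [306, 21]] [[248.89999389648438, 120.19999694824219], [306.5, 19.399999618530273], [352.1000061035156, 45.5], [294.5, 146.3000030517578]] [528.5999242  415.63006776] [[465.3, 371.3], [532.5, 484.0], [587.6, 457.0], [524.3, 338.6]]
[265 182  59  43 626]
[[323, 212], [318, 224], [267, 224], [265, 205], [276, 187], [302, 182], [318, 192]] [[265.0, 182.0], [323.0, 182.0], [323.0, 224.0], [265.0, 224.0]] [526.46728976 261.03607346] [[486.4, 290.7], [564.3, 290.9], [568.4, 230.0], [486.9, 229.8]]
```

```bash
python3 - <<'E'
from fit import *
import pickle; w,im=pickle.load(open("w12.pkl","rb"))
fit(rect(132,62,4),[(w,(u/k,v/k)) for u,v in((293.5,145),(350,46.5),(306,20),(251.5,122))],[527,412,1.08])
# stone top face: project expected and view crop
c,sn=np.cos(np.radians(-30.6)),np.sin(np.radians(-30.6))
P=proj(w,np.array([(375.2+c*a-sn*b,300.2+sn*a+c*b,z) for z in(32,0) for a,b,_ in rect(104 if z else 112,34 if z else 40,0)]))
print(P.round(1).tolist())
o=im[:,:,::-1].copy()
for q in(P[:4],P[4:]): cv2.polylines(o,[q.round().astype(np.int32)],True,(0,0,255),1)
cv2.imwrite("pics/c5.png",cv2.resize(o[150:280,60:260],None,fx=4,fy=4,interpolation=cv2.INTER_NEAREST))
E
```

```text
[527.2 412.2  61.5] res [0.1 0.6 0.5 0.4 0.4 1.6 0.1 0.1]
[[131.9, 170.7], [206.7, 211.2], [219.4, 189.4], [143.2, 146.8], [138.2, 165.9], [212.2, 206.3], [226.1, 182.5], [150.7, 139.9]]
```

View pics/c5.png

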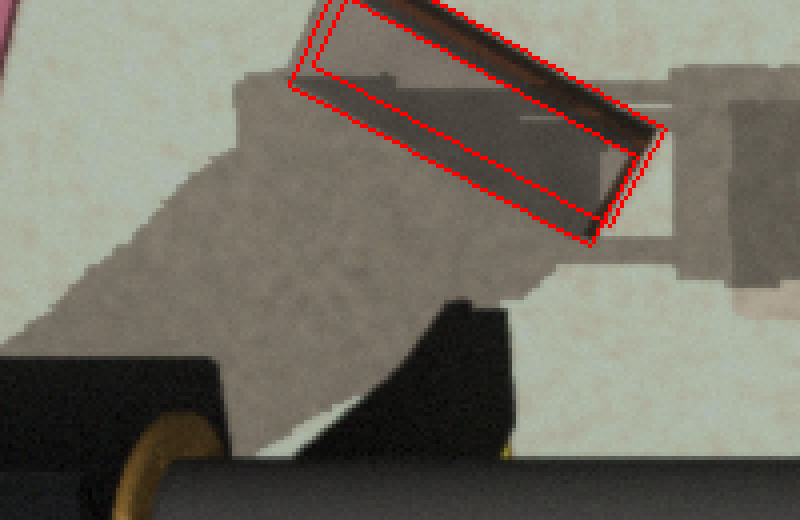

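The overlay fits the stone to about 1 px; it lies about 1.5 mm further towards its −x end, so its centre is ≈ (374,301) at −30.6°. Stone tile is at (527.2,412.2), 61.5°.

>>> servo_tool:
  moves:
    - {"tx":-20,"ty":-2,"tz":-15,"rx":0,"ry":0,"rz":7,"fingers":0}
    - {"tx":-45,"ty":-5,"tz":-35,"rx":0,"ry":0,"rz":14,"fingers":0}
    - {"tx":-70,"ty":-8,"tz":-60,"rx":0,"ry":0,"rz":21,"fingers":0}
    - {"tx":-90,"ty":-10,"tz":-80,"rx":0,"ry":0,"rz":28,"fingers":0}
    - {"tx":-106,"ty":-10.5,"tz":-100,"rx":0,"ry":0,"rz":35,"fingers":0}
    - {"tx":-106,"ty":-10.5,"tz":-115,"rx":0,"ry":0,"rz":42,"fingers":0}
    - {"tx":-106,"ty":-10.5,"tz":-120,"rx":0,"ry":0,"rz":49,"fingers":0}
    - {"tx":-106,"ty":-10.5,"tz":-120,"rx":0,"ry":0,"rz":56,"fingers":0}
    - {"tx":-106,"ty":-10.5,"tz":-120,"rx":0,"ry":0,"rz":59.2,"fingers":0}
    - {"tx":-106,"ty":-10.5,"tz":-120,"rx":0,"ry":0,"rz":59.2,"fingers":0}
    - {"tx":-106,"ty":-10.5,"tz":-120,"rx":0,"ry":0,"rz":59.2,"fingers":0}
    - {"tx":-106,"ty":-10.5,"tz":-120,"rx":0,"ry":0,"rz":59.2,"fingers":0}

```text
time_s: 20.48
tool_pos: [374.3, 301.2, 101.6]
tool_rot: [[-0.861, 0.509, 0.0], [0.509, 0.861, 0.0], [-0.0, 0.0, -1.0]]
force: [1.0, -0.1, -0.7]
finger_gap: 86.8
grasp_force: 0.0
```

```bash
python3 yaw.py
```

```text
[374.3 301.2 101.6] closing dir deg 59.4 [-0.58  0.07 -0.16  2.    0.01  1.07  0.29] 20.4833
```

>>> servo_tool:
  moves:
    - {"tx":0,"ty":0,"tz":-35,"rx":0,"ry":0,"rz":0,"fingers":0}
    - {"tx":0,"ty":0,"tz":-65,"rx":0,"ry":0,"rz":0,"fingers":0}
    - {"tx":0,"ty":0,"tz":-88,"rx":0,"ry":0,"rz":0,"fingers":0}
    - {"tx":0,"ty":0,"tz":-97,"rx":0,"ry":0,"rz":0,"fingers":0}
    - {"tx":0,"ty":0,"tz":-97.5,"rx":0,"ry":0,"rz":0,"fingers":0}
    - {"tx":0,"ty":0,"tz":-97.5,"rx":0,"ry":0,"rz":0,"fingers":255}
    - {"tx":0,"ty":0,"tz":-97.5,"rx":0,"ry":0,"rz":0,"fingers":255}
    - {"tx":0,"ty":0,"tz":-97.5,"rx":0,"ry":0,"rz":0,"fingers":255}
    - {"tx":0,"ty":0,"tz":-97.5,"rx":0,"ry":0,"rz":0,"fingers":255}
    - {"tx":0,"ty":0,"tz":-97.5,"rx":0,"ry":0,"rz":0,"fingers":255}
    - {"tx":0,"ty":0,"tz":-97.5,"rx":0,"ry":0,"rz":0,"fingers":255}
    - {"tx":0,"ty":0,"tz":-97.5,"rx":0,"ry":0,"rz":0,"fingers":255}
  newtons: 35

```text
time_s: 21.48
tool_pos: [374.3, 301.3, 4.2]
tool_rot: [[-0.862, 0.507, 0.001], [0.507, 0.862, 0.0], [-0.0, 0.001, -1.0]]
force: [-0.3, 0.3, -0.7]
finger_gap: 48.4
grasp_force: 0.0
```

>>> servo_tool:
  moves:
    - {"tx":0,"ty":0,"tz":0,"rx":0,"ry":0,"rz":0,"fingers":255}
    - {"tx":0,"ty":0,"tz":0,"rx":0,"ry":0,"rz":0,"fingers":255}
    - {"tx":0,"ty":0,"tz":0,"rx":0,"ry":0,"rz":0,"fingers":255}
    - {"tx":0,"ty":0,"tz":0,"rx":0,"ry":0,"rz":0,"fingers":255}
    - {"tx":0,"ty":0,"tz":0,"rx":0,"ry":0,"rz":0,"fingers":255}

```text
time_s: 21.9
tool_pos: [374.4, 301.6, 4.1]
tool_rot: [[-0.862, 0.507, 0.001], [0.507, 0.862, 0.001], [-0.0, 0.001, -1.0]]
force: [0.4, 0.5, 0.7]
finger_gap: 39.6
grasp_force: 35.0
```

>>> servo_tool:
  moves:
    - {"tx":0,"ty":0,"tz":20,"rx":0,"ry":0,"rz":0,"fingers":255}
    - {"tx":0,"ty":0,"tz":50,"rx":0,"ry":0,"rz":-4,"fingers":255}
    - {"tx":10,"ty":7,"tz":60,"rx":0,"ry":0,"rz":-11,"fingers":255}
    - {"tx":30,"ty":22,"tz":60,"rx":0,"ry":0,"rz":-18,"fingers":255}
    - {"tx":50,"ty":36,"tz":60,"rx":0,"ry":0,"rz":-25,"fingers":255}
    - {"tx":70,"ty":51,"tz":60,"rx":0,"ry":0,"rz":-32,"fingers":255}
    - {"tx":90,"ty":65,"tz":60,"rx":0,"ry":0,"rz":-39,"fingers":255}
    - {"tx":110,"ty":80,"tz":60,"rx":0,"ry":0,"rz":-46,"fingers":255}
    - {"tx":128,"ty":93,"tz":60,"rx":0,"ry":0,"rz":-53,"fingers":255}
    - {"tx":142,"ty":103,"tz":60,"rx":0,"ry":0,"rz":-60,"fingers":255}
    - {"tx":150,"ty":108,"tz":60,"rx":0,"ry":0,"rz":-67,"fingers":255}
    - {"tx":153,"ty":110.5,"tz":60,"rx":0,"ry":0,"rz":-74,"fingers":255}

```text
time_s: 22.9
tool_pos: [527.6, 411.4, 62.1]
tool_rot: [[0.256, 0.967, -0.001], [0.967, -0.256, -0.002], [-0.002, -0.001, -1.0]]
force: [-0.7, -0.8, -3.3]
finger_gap: 39.5
grasp_force: 35.0
```

>>> servo_tool:
  moves:
    - {"tx":0,"ty":0,"tz":0,"rx":0,"ry":0,"rz":-7,"fingers":255}
    - {"tx":0,"ty":0,"tz":0,"rx":0,"ry":0,"rz":-14,"fingers":255}
    - {"tx":0,"ty":0,"tz":0,"rx":0,"ry":0,"rz":-14,"fingers":255}
    - {"tx":0,"ty":0,"tz":0,"rx":0,"ry":0,"rz":-14,"fingers":255}
    - {"tx":0,"ty":0,"tz":0,"rx":0,"ry":0,"rz":-14,"fingers":255}

```text
time_s: 23.32
tool_pos: [526.5, 411.2, 63.1]
tool_rot: [[0.474, 0.881, -0.001], [0.881, -0.474, -0.001], [-0.002, -0.0, -1.0]]
force: [-0.0, -0.4, -2.2]
finger_gap: 39.6
grasp_force: 35.0
```

```bash
python3 snap.py w13; python3 yaw.py; python3 - <<'E'
from fit import *
import pickle; w,im=pickle.load(open("w13.pkl","rb")); s=env.get_state();t=s["tool_pos"][:2];R=s["tool_rot"][:2,:2]
# stone end far edge & tile far edge, scan column profiles above the gripper
hsv=cv2.cvtColor(im,cv2.COLOR_RGB2HSV)
m=cv2.inRange(hsv,(8,70,90),(25,200,255)); m[235:]=0
c,sn=np.cos(np.radians(61.5)),np.sin(np.radians(61.5))
print("exp tile",proj(w,np.array([(527.2+c*a-sn*b,412.2+sn*a+c*b,4) for a,b,_ in rect(132,62,4)])).round(1).tolist())
n,lab,st,ce=cv2.connectedComponentsWithStats(m)
for i in range(1,n):
    if st[i,4]>150:
        pts=np.argwhere(lab==i)[:,::-1].astype(np.int32); print(st[i].tolist(),cv2.approxPolyDP(cv2.convexHull(pts),3,True)[:,0].tolist())
zb=s["tool_pos"][2]-4.1
P=np.array([t+R@np.array([a,b]) for a,b in((52,-17),(52,17),(56,-20),(56,20))])
print("exp stone top/case front corners",proj(w,np.c_[P,[zb+32,zb+32,zb+18,zb+18]]).round(1).tolist())
for v in range(20,150,4): print(v,*[tuple(int(q) for q in im[v,u]) for u in(240,258,275)])
E
```

```text
[526.5 411.2  63.1] 23.3167
[526.7 411.3  63.4] closing dir deg -28.3 [-0.76  0.47  0.07  1.58 -0.04  1.1  -1.17] 23.3667
exp tile [[295.6, 276.3], [302.9, 119.4], [218.4, 119.1], [224.0, 276.1]]
[0, 0, 87, 118, 3726] [[77, 0], [86, 10], [0, 117], [0, 72], [56, 0]]
[220, 118, 84, 109, 2011] [[222, 118], [303, 120], [297, 226], [221, 152]]
exp stone top/case front corners [[224.4, 161.7], [297.9, 161.7], [221.3, 148.7], [300.6, 148.7]]
20 (192, 204, 187) (193, 194, 175) (196, 202, 182)
24 (193, 206, 186) (196, 195, 176) (191, 199, 179)
28 (193, 194, 177) (196, 198, 178) (195, 199, 180)
32 (193, 201, 181) (196, 206, 189) (197, 198, 181)
36 (194, 203, 186) (195, 204, 187) (194, 199, 181)
40 (193, 202, 181) (195, 203, 186) (196, 202, 180)
44 (195, 203, 184) (194, 201, 185) (194, 198, 180)
48 (196, 198, 178) (196, 202, 185) (196, 201, 183)
52 (195, 190, 174) (196, 205, 187) (197, 204, 186)
56 (198, 199, 179) (199, 208, 189) (197, 206, 190)
60 (198, 202, 183) (193, 199, 180) (199, 209, 191)
64 (195, 198, 181) (194, 201, 182) (197, 204, 184)
68 (195, 194, 174) (195, 205, 187) (195, 205, 187
[... 297 characters left out ...]
 207, 191)
96 (198, 205, 187) (199, 200, 183) (198, 209, 191)
100 (197, 206, 189) (196, 197, 178) (198, 204, 184)
104 (200, 208, 190) (195, 202, 182) (195, 199, 179)
108 (199, 209, 194) (196, 200, 182) (197, 205, 187)
112 (199, 205, 185) (196, 199, 181) (197, 207, 190)
116 (195, 203, 184) (196, 205, 185) (197, 207, 189)
120 (194, 171, 117) (194, 172, 121) (191, 166, 116)
124 (193, 171, 118) (192, 170, 115) (194, 167, 116)
128 (196, 172, 120) (193, 170, 117) (194, 167, 113)
132 (148, 132, 98) (168, 149, 106) (191, 164, 116)
136 (89, 87, 80) (81, 78, 73) (87, 83, 79)
140 (85, 85, 81) (84, 77, 74) (85, 82, 76)
144 (88, 84, 79) (70, 67, 62) (76, 73, 67)
148 (73, 69, 63) (60, 56, 51) (64, 59, 53)
```

>>> servo_tool:
  moves:
    - {"tx":0.6,"ty":0.8,"tz":-20,"rx":0,"ry":0,"rz":0,"fingers":255}
    - {"tx":0.6,"ty":0.8,"tz":-38,"rx":0,"ry":0,"rz":0,"fingers":255}
    - {"tx":0.6,"ty":0.8,"tz":-49,"rx":0,"ry":0,"rz":0,"fingers":255}
    - {"tx":0.6,"ty":0.8,"tz":-54,"rx":0,"ry":0,"rz":0,"fingers":255}
    - {"tx":0.6,"ty":0.8,"tz":-55,"rx":0,"ry":0,"rz":0,"fingers":255}
    - {"tx":0.6,"ty":0.8,"tz":-55,"rx":0,"ry":0,"rz":0,"fingers":255}
    - {"tx":0.6,"ty":0.8,"tz":-55,"rx":0,"ry":0,"rz":0,"fingers":255}
    - {"tx":0.6,"ty":0.8,"tz":-55,"rx":0,"ry":0,"rz":0,"fingers":255}

```text
time_s: 24.03
tool_pos: [528.2, 412.8, 9.5]
tool_rot: [[0.476, 0.879, 0.001], [0.879, -0.476, 0.001], [0.001, 0.001, -1.0]]
force: [0.1, 0.5, -2.0]
finger_gap: 39.7
grasp_force: 35.0
```

```bash
python3 - <<'E'
from fit import *
s=env.get_state();w=cam("wrist",s);im=env.camera("wrist");t=s["tool_pos"][:2];R=s["tool_rot"][:2,:2];print(s["tool_pos"],s["force"])
for u in(245,258,272):
  print([(v,int(im[v,u].mean()),int(im[v,u,0])-int(im[v,u,2])) for v in range(60,130,2)])
P=np.array([t+R@np.array([a,0]) for a in(52,56,56,66)]); print(proj(w,np.c_[P,[36,22,4,4]]).round(1).tolist())
E
```

```text
[528.20368583 412.75749777   9.53312574] [ 0.08679776  0.48569364 -1.96075222]
[(60, 197, 9), (62, 200, 8), (64, 195, 9), (66, 196, 12), (68, 195, 11), (70, 197, 12), (72, 198, 10), (74, 201, 7), (76, 198, 5), (78, 198, 9), (80, 194, 13), (82, 194, 14), (84, 197, 15), (86, 193, 14), (88, 193, 15), (90, 194, 13), (92, 197, 10), (94, 199, 5), (96, 198, 3), (98, 201, 0), (100, 199, 2), (102, 196, 5), (104, 198, 10), (106, 200, 9), (108, 195, 12), (110, 194, 16), (112, 196, 14), (114, 198, 11), (116, 198, 9), (118, 200, 9), (120, 197, 12), (122, 195, 13), (124, 193, 15), (126, 153, 33), (128, 160, 76)]
[(60, 198, 9), (62, 196, 7), (64, 196, 7), (66, 197, 4), (68, 201, 6), (70, 198, 7), (72, 193, 9), (74, 194, 10), (76, 198, 10), (78, 195, 10), (80, 198, 11), (82, 196, 11), (84, 197, 13), (86, 194, 12), (88, 195, 14), (90, 194, 16), (92, 196, 13), (94, 194, 15), (96, 195, 15), (98, 193, 16), (100, 191, 17), (102, 193, 19), (104, 194, 18), (106, 195, 14), (108, 197, 12), (110, 194, 14), (112, 194, 15), (114, 191, 18), (116, 191, 16), (118, 191, 19), (120, 191, 16), (122, 193, 13), (124, 200, 11), (126, 169, 21), (128, 157, 74)]
[(60, 198, 7), (62, 199, 7), (64, 201, 7), (66, 198, 6), (68, 197, 8), (70, 196, 10), (72, 197, 15), (74, 195, 12), (76, 196, 14), (78, 192, 17), (80, 192, 20), (82, 188, 23), (84, 184, 24), (86, 185, 19), (88, 189, 21), (90, 194, 16), (92, 197, 13), (94, 198, 12), (96, 199, 11), (98, 192, 15), (100, 192, 22), (102, 194, 16), (104, 196, 14), (106, 199, 9), (108, 199, 7), (110, 196, 10), (112, 198, 10), (114, 197, 9), (116, 199, 11), (118, 199, 10), (120, 196, 10), (122, 195, 12), (124, 198, 11), (126, 169, 19), (128, 159, 74)]
[[260.9, 161.2], [260.7, 148.4], [260.5, 144.0], [260.5, 126.0]]
```

>>> servo_tool:
  moves:
    - {"tx":-0.5,"ty":-0.4,"tz":-1,"rx":0,"ry":0,"rz":0,"fingers":255}
    - {"tx":-0.5,"ty":-0.4,"tz":-1.3,"rx":0,"ry":0,"rz":0,"fingers":255}
    - {"tx":-0.5,"ty":-0.4,"tz":-1.3,"rx":0,"ry":0,"rz":0,"fingers":255}

```text
time_s: 24.33
tool_pos: [527.4, 412.3, 8.2]
tool_rot: [[0.476, 0.879, 0.001], [0.879, -0.476, 0.0], [0.001, 0.0, -1.0]]
force: [-0.5, 0.1, 0.7]
finger_gap: 39.6
grasp_force: 35.0
```

```bash
python3 - <<'E'
from fit import *
s=env.get_state();w=cam("wrist",s);im=env.camera("wrist");t=s["tool_pos"][:2];R=s["tool_rot"][:2,:2];print(s["tool_pos"],s["force"])
for u in(245,258,272):
  print([(v,int(im[v,u].mean()),int(im[v,u,0])-int(im[v,u,2])) for v in range(124,172,2)])
P=np.array([t+R@np.array([a,0]) for a in(52,56,56,66)]); print(proj(w,np.c_[P,[36,22,4,4]]).round(1).tolist())
E
```

```text
[527.44449914 412.3405011    8.17492563] [-0.49523443  0.1279033   0.71120976]
[(124, 189, 18), (126, 159, 71), (128, 164, 77), (130, 163, 74), (132, 166, 74), (134, 164, 76), (136, 165, 75), (138, 166, 76), (140, 164, 75), (142, 162, 73), (144, 96, 21), (146, 84, 10), (148, 67, 9), (150, 34, 17), (152, 37, 16), (154, 52, 39), (156, 56, 46), (158, 53, 44), (160, 58, 44), (162, 60, 14), (164, 60, 13), (166, 75, 11), (168, 130, 24), (170, 131, 22)]
[(124, 196, 10), (126, 161, 66), (128, 161, 77), (130, 162, 79), (132, 164, 75), (134, 165, 76), (136, 164, 76), (138, 163, 79), (140, 162, 78), (142, 160, 78), (144, 102, 31), (146, 77, 7), (148, 65, 12), (150, 35, 16), (152, 36, 18), (154, 49, 39), (156, 53, 43), (158, 52, 41), (160, 54, 43), (162, 58, 14), (164, 60, 8), (166, 74, 12), (168, 129, 25), (170, 130, 21)]
[(124, 193, 11), (126, 160, 65), (128, 163, 74), (130, 164, 73), (132, 162, 74), (134, 163, 74), (136, 162, 77), (138, 166, 77), (140, 164, 79), (142, 161, 77), (144, 93, 31), (146, 80, 9), (148, 74, 10), (150, 37, 18), (152, 37, 21), (154, 50, 39), (156, 61, 46), (158, 61, 50), (160, 57, 48), (162, 58, 17), (164, 60, 12), (166, 73, 15), (168, 128, 19), (170, 133, 22)]
[[260.9, 161.8], [260.7, 148.8], [260.5, 144.3], [260.5, 126.2]]
```

The stone's front sits about 4.5 px (2.6 mm) behind the silhouette's front edge. I'll lift a little, shift and set it down.

>>> servo_tool:
  moves:
    - {"tx":0,"ty":0,"tz":3,"rx":0,"ry":0,"rz":0,"fingers":255}
    - {"tx":1.2,"ty":2.3,"tz":3,"rx":0,"ry":0,"rz":0,"fingers":255}
    - {"tx":1.2,"ty":2.3,"tz":3,"rx":0,"ry":0,"rz":0,"fingers":255}
    - {"tx":1.2,"ty":2.3,"tz":1,"rx":0,"ry":0,"rz":0,"fingers":255}
    - {"tx":1.2,"ty":2.3,"tz":0,"rx":0,"ry":0,"rz":0,"fingers":255}
    - {"tx":1.2,"ty":2.3,"tz":0,"rx":0,"ry":0,"rz":0,"fingers":255}
    - {"tx":1.2,"ty":2.3,"tz":0,"rx":0,"ry":0,"rz":0,"fingers":255}

```text
time_s: 24.97
tool_pos: [528.5, 414.6, 8.1]
tool_rot: [[0.476, 0.879, 0.0], [0.879, -0.476, 0.0], [0.0, 0.0, -1.0]]
force: [-0.8, -0.1, 3.4]
finger_gap: 39.2
grasp_force: 35.0
```

```bash
python3 - <<'E'
from fit import *
s=env.get_state();w=cam("wrist",s);im=env.camera("wrist");t=s["tool_pos"][:2];R=s["tool_rot"][:2,:2];print(s["tool_pos"],s["force"])
for u in(228,258,290):
  print([(v,int(im[v,u].mean()),int(im[v,u,0])-int(im[v,u,2])) for v in range(124,172,2)])
for v in(160,170,180): print(v,[(u,int(im[v,u].mean()),int(im[v,u,0])-int(im[v,u,2])) for u in list(range(204,232,2))+list(range(286,316,2))])
P=np.array([t+R@np.array([a,b]) for a,b in((52,-17),(52,17),(30,-20),(30,20))]); print(proj(w,np.c_[P,[36,36,22,22]]).round(1).tolist())
E
```

```text
[528.52243253 414.64435374   8.13228136] [-0.77233526 -0.0666066   3.42280561]
[(124, 199, 7), (126, 197, 8), (128, 193, 7), (130, 147, 59), (132, 159, 77), (134, 157, 79), (136, 161, 78), (138, 160, 77), (140, 161, 79), (142, 160, 78), (144, 159, 78), (146, 160, 79), (148, 99, 44), (150, 41, 16), (152, 40, 18), (154, 55, 37), (156, 55, 44), (158, 61, 41), (160, 58, 43), (162, 61, 14), (164, 59, 13), (166, 78, 13), (168, 129, 21), (170, 132, 23)]
[(124, 193, 15), (126, 195, 12), (128, 198, 8), (130, 141, 48), (132, 160, 79), (134, 160, 75), (136, 162, 74), (138, 162, 77), (140, 160, 75), (142, 159, 77), (144, 160, 77), (146, 162, 75), (148, 114, 51), (150, 41, 19), (152, 35, 17), (154, 53, 35), (156, 54, 43), (158, 54, 44), (160, 55, 43), (162, 57, 17), (164, 59, 10), (166, 72, 14), (168, 126, 18), (170, 130, 21)]
[(124, 195, 12), (126, 196, 10), (128, 199, 11), (130, 148, 31), (132, 161, 76), (134, 161, 77), (136, 163, 76), (138, 158, 79), (140, 160, 77), (142, 163, 78), (144, 163, 78), (146, 160, 78), (148, 153, 76), (150, 43, 19), (152, 37, 17), (154, 56, 38), (156, 59, 50), (158,
[... 854 characters left out ...]
 108, 21), (296, 66, 41), (298, 137, 83), (300, 145, 87), (302, 145, 88), (304, 158, 81), (306, 159, 78), (308, 159, 80), (310, 161, 80), (312, 156, 80), (314, 158, 76)]
180 [(204, 196, 10), (206, 196, 10), (208, 157, 19), (210, 153, 79), (212, 153, 86), (214, 152, 86), (216, 151, 84), (218, 156, 83), (220, 116, 66), (222, 49, 24), (224, 107, 18), (226, 133, 22), (228, 137, 21), (230, 132, 24), (286, 136, 22), (288, 133, 22), (290, 137, 23), (292, 134, 22), (294, 73, 23), (296, 75, 51), (298, 144, 87), (300, 143, 87), (302, 159, 79), (304, 156, 81), (306, 157, 81), (308, 159, 79), (310, 158, 80), (312, 159, 81), (314, 163, 65)]
[[224.3, 161.8], [297.5, 161.8], [223.0, 197.8], [298.2, 197.8]]
```

Front is now aligned; laterally the stone is about 1.5 mm to the −tool-y side. I'll correct that and release.

>>> servo_tool:
  moves:
    - {"tx":0,"ty":0,"tz":3,"rx":0,"ry":0,"rz":0,"fingers":255}
    - {"tx":1.3,"ty":-0.7,"tz":3,"rx":0,"ry":0,"rz":0,"fingers":255}
    - {"tx":1.3,"ty":-0.7,"tz":3,"rx":0,"ry":0,"rz":0,"fingers":255}
    - {"tx":1.3,"ty":-0.7,"tz":1,"rx":0,"ry":0,"rz":0,"fingers":255}
    - {"tx":1.3,"ty":-0.7,"tz":0,"rx":0,"ry":0,"rz":0,"fingers":255}
    - {"tx":1.3,"ty":-0.7,"tz":0,"rx":0,"ry":0,"rz":0,"fingers":255}
    - {"tx":1.3,"ty":-0.7,"tz":0,"rx":0,"ry":0,"rz":0,"fingers":0}
    - {"tx":1.3,"ty":-0.7,"tz":0,"rx":0,"ry":0,"rz":0,"fingers":0}
    - {"tx":1.3,"ty":-0.7,"tz":0,"rx":0,"ry":0,"rz":0,"fingers":0}
    - {"tx":1.3,"ty":-0.7,"tz":0,"rx":0,"ry":0,"rz":0,"fingers":0}
    - {"tx":1.3,"ty":-0.7,"tz":0,"rx":0,"ry":0,"rz":0,"fingers":0}
    - {"tx":1.3,"ty":-0.7,"tz":0,"rx":0,"ry":0,"rz":0,"fingers":0}

```text
time_s: 26.02
tool_pos: [529.7, 413.7, 7.5]
tool_rot: [[0.476, 0.879, 0.0], [0.879, -0.476, -0.0], [-0.0, 0.0, -1.0]]
force: [-0.4, -0.3, -0.3]
finger_gap: 71.5
grasp_force: 0.0
```

>>> servo_tool:
  moves:
    - {"tx":0,"ty":0,"tz":20,"rx":0,"ry":0,"rz":0,"fingers":0}
    - {"tx":0,"ty":0,"tz":55,"rx":0,"ry":0,"rz":0,"fingers":0}
    - {"tx":0,"ty":0,"tz":95,"rx":0,"ry":0,"rz":0,"fingers":0}
    - {"tx":-8,"ty":-20,"tz":135,"rx":0,"ry":0,"rz":0,"fingers":0}
    - {"tx":-20,"ty":-50,"tz":160,"rx":0,"ry":0,"rz":0,"fingers":0}
    - {"tx":-34,"ty":-85,"tz":175,"rx":0,"ry":0,"rz":0,"fingers":0}
    - {"tx":-48,"ty":-120,"tz":190,"rx":0,"ry":0,"rz":0,"fingers":0}
    - {"tx":-62,"ty":-155,"tz":190,"rx":0,"ry":0,"rz":0,"fingers":0}
    - {"tx":-76,"ty":-190,"tz":190,"rx":0,"ry":0,"rz":0,"fingers":0}
    - {"tx":-90,"ty":-225,"tz":190,"rx":0,"ry":0,"rz":0,"fingers":0}
    - {"tx":-90,"ty":-260,"tz":190,"rx":0,"ry":0,"rz":0,"fingers":0}
    - {"tx":-90,"ty":-270,"tz":190,"rx":0,"ry":0,"rz":0,"fingers":0}

```text
time_s: 27.02
tool_pos: [439.5, 138.0, 198.0]
tool_rot: [[0.481, 0.876, 0.001], [0.876, -0.481, -0.001], [-0.001, 0.001, -1.0]]
force: [0.1, 0.4, 0.4]
finger_gap: 87.1
grasp_force: 0.0
```

```bash
cat > chk.py <<'E'
from fit import *
# compare expected outlines with both fixed cameras: print mean colors along expected vs. shifted outlines is overkill; crop data instead
s=env.get_state(); w=cam("wrist",s); im=env.camera("wrist"); g=cv2.cvtColor(im,cv2.COLOR_RGB2GRAY); hsv=cv2.cvtColor(im,cv2.COLOR_RGB2HSV)
print(s["tool_pos"].round(1),s["time_s"])
m=cv2.inRange(hsv,(8,60,70),(25,200,255)); m=cv2.morphologyEx(m,cv2.MORPH_OPEN,np.ones((3,3)))
n,lab,st,ce=cv2.connectedComponentsWithStats(m)
for i in range(1,n):
    if st[i,4]>250: 
        pts=np.argwhere(lab==i)[:,::-1].astype(np.int32); a=cv2.approxPolyDP(cv2.convexHull(pts),4,True)[:,0]
        print(st[i].tolist(),[ray(w,*p,4).round().tolist() for p in a.astype(float)])
cv2.imwrite("pics/chk.png",im[:,:,::-1])
E
python3 chk.py; python3 yaw.py
```

```text
[439.5 138.  198. ] 27.0167
[237, 0, 77, 78, 1669] [[557.0, 231.0], [527.0, 218.0], [493.0, 235.0], [484.0, 251.0], [486.0, 271.0], [505.0, 296.0], [524.0, 301.0], [562.0, 280.0], [568.0, 261.0]]
[248, 135, 84, 82, 1851] [[508.0, 74.0], [431.0, 72.0], [429.0, 149.0], [506.0, 150.0]]
[153, 193, 82, 56, 2377] [[383.0, 104.0], [307.0, 88.0], [297.0, 164.0], [325.0, 167.0], [381.0, 126.0]]
[440.  138.4 198.1] closing dir deg -28.8 [-0.58 -0.07  0.21  1.94  0.02  1.28 -0.88] 27.0667
```

```bash
cat > circ.py <<'E'
from fit import *
from scipy.ndimage import map_coordinates
def grad(im):
    g=cv2.GaussianBlur(cv2.cvtColor(im,cv2.COLOR_RGB2GRAY).astype(np.float32),(3,3),0)
    return np.stack([cv2.Sobel(g,cv2.CV_32F,1,0),cv2.Sobel(g,cv2.CV_32F,0,1)])
def best(c,im,pts,x0,y0,R=9,step=.5):
    G=grad(im); res=[]
    for dx in np.arange(-R,R+.1,step):
        for dy in np.arange(-R,R+.1,step):
            P=pts+np.array([x0+dx,y0+dy,0]); q=proj(c,P); T=np.roll(q,-1,0)-np.roll(q,1,0); T/=np.linalg.norm(T,axis=1)[:,None]+1e-9
            g=[map_coordinates(G[i],[q[:,1],q[:,0]],order=1) for i in(0,1)]
            res.append((np.abs(g[0]*T[:,1]-g[1]*T[:,0]).clip(0,250).mean(),dx,dy))
    res.sort(reverse=True); return [tuple(np.round(r,1)) for r in res[:3]]
def circ(r,z): a=np.linspace(0,2*np.pi,90,endpoint=False); return np.c_[r*np.cos(a),r*np.sin(a),0*a+z]
def poly(pts,yaw):
    p=np.array(pts,float); a=[p[i]+(p[(i+1)%len(p)]-p[i])*t for i in range(len(p)) for t in np.linspace(.05,.95,25)]
    a=np.array(a); c,s=np.cos(np.radians(yaw)),np.sin(np.radians(yaw)); return np.c_[c*a[:,0]-s*a[:,1],s*a[:,0]+c*a[:,1],a[:,2]]
E
python3 - <<'E'
from circ import *
for n in("wrist","scene","side"):
    c=cam(n); im=env.camera(n)
    print(n,"tin",best(c,im,circ(27,59),469.6,111.3),"tintile",best(c,im,poly(rect(78,78,4),1.9),469.6,111.3))
    if n!="wrist":
        print(" baren",best(c,im,circ(45,15),656.3,-142),"tile",best(c,im,poly(rect(108,108,4),3.7),656.3,-142))
        print(" stone",best(c,im,poly(rect(104,34,36),61.5),527.2,412.2),"tile",best(c,im,poly(rect(132,62,4),61.5),527.2,412.2))
        print(" brtile",best(c,im,poly(rect(164,92,4),19.4),370.3,-288),"jar",best(c,im,circ(22,80),580,14))
E
```

```text
wrist tin [(np.float64(62.2), np.float64(1.5), np.float64(-1.0)), (np.float64(61.8), np.float64(1.5), np.float64(-0.5)), (np.float64(61.4), np.float64(1.5), np.float64(0.0))] tintile [(np.float64(67.4), np.float64(-1.5), np.float64(1.0)), (np.float64(66.7), np.float64(-1.5), np.float64(1.5)), (np.float64(66.6), np.float64(-1.0), np.float64(1.0))]
scene tin [(np.float64(62.8), np.float64(1.0), np.float64(1.0)), (np.float64(62.7), np.float64(1.5), np.float64(1.0)), (np.float64(62.6), np.float64(1.0), np.float64(0.5))] tintile [(np.float64(65.2), np.float64(9.0), np.float64(1.0)), (np.float64(65.2), np.float64(8.5), np.float64(1.0)), (np.float64(65.1), np.float64(9.0), np.float64(1.5))]
 baren [(np.float64(122.9), np.float64(8.5), np.float64(4.0)), (np.float64(122.8), np.float64(8.5), np.float64(4.5)), (np.float64(122.5), np.float64(8.0), np.float64(4.0))] tile [(np.float64(79.8), np.float64(7.0), np.float64(4.0)), (np.float64(79.5), np.float64(6.5), np.float64(4.0)), (np.float64(79.4), np.float64(7.0), np.float64(4.5))]
 stone [(np.float64(102.3), np.float64(5.0), np.float64(-1.0)), (n
[... 1326 characters left out ...]

 stone [(np.float64(121.2), np.float64(4.5), np.float64(5.0)), (np.float64(120.3), np.float64(4.0), np.float64(5.0)), (np.float64(119.7), np.float64(2.0), np.float64(1.0))] tile [(np.float64(119.2), np.float64(7.5), np.float64(-9.0)), (np.float64(118.4), np.float64(8.0), np.float64(-9.0)), (np.float64(117.6), np.float64(7.0), np.float64(-9.0))]
 brtile [(np.float64(102.6), np.float64(-7.0), np.float64(-7.0)), (np.float64(102.6), np.float64(-7.0), np.float64(-7.5)), (np.float64(102.5), np.float64(-7.5), np.float64(-7.0))] jar [(np.float64(148.8), np.float64(-1.0), np.float64(5.0)), (np.float64(148.5), np.float64(-1.0), np.float64(4.5)), (np.float64(148.4), np.float64(-0.5), np.float64(5.0))]
```

>>> servo_tool:
  moves:
    - {"tx":0,"ty":-35,"tz":10,"rx":0,"ry":0,"rz":0,"fingers":0}
    - {"tx":0,"ty":-70,"tz":20,"rx":0,"ry":0,"rz":0,"fingers":0}
    - {"tx":0,"ty":-95,"tz":20,"rx":0,"ry":0,"rz":0,"fingers":0}
    - {"tx":0,"ty":-95,"tz":20,"rx":0,"ry":0,"rz":0,"fingers":0}
    - {"tx":0,"ty":-95,"tz":20,"rx":0,"ry":0,"rz":0,"fingers":0}
    - {"tx":0,"ty":-95,"tz":20,"rx":0,"ry":0,"rz":0,"fingers":0}
    - {"tx":0,"ty":-95,"tz":20,"rx":0,"ry":0,"rz":0,"fingers":0}

```text
time_s: 27.8
tool_pos: [439.7, 50.8, 217.2]
tool_rot: [[0.473, 0.881, -0.001], [0.881, -0.473, -0.0], [-0.001, -0.0, -1.0]]
force: [0.3, -0.4, 0.2]
finger_gap: 87.3
grasp_force: 0.0
```

```bash
python3 snap.py w14; python3 - <<'E'
from circ import *
import pickle; c,im=pickle.load(open("w14.pkl","rb"))
print(c["xyz"])
for r in(25,26,27): print("tin",r,best(c,im,circ(r,59),469.6,111.3)[:2])
print("bottom",best(c,im,circ(27,4),469.6,111.3)[:2],"tintile",best(c,im,poly(rect(78,78,4),1.9),469.6,111.3)[:2])
q=proj(c,[[469.6,111.3,59]])[0]; print(q)
u0,v0=q.round().astype(int); g=cv2.cvtColor(im,cv2.COLOR_RGB2HSV)
print("row",[(u,int(im[v0,u].mean()),int(im[v0,u,0])-int(im[v0,u,2])) for u in range(u0-46,u0+47,2)])
print("col",[(v,int(im[v,u0].mean()),int(im[v,u0,0])-int(im[v,u0,2])) for v in range(max(0,v0-46),v0+47,2)])
E
```

```text
[439.7  50.8 217.2] 27.8
[475.4298837  119.32836051 378.49494233]
tin 25 [(np.float64(117.7), np.float64(-2.0), np.float64(-2.0)), (np.float64(114.0), np.float64(-2.0), np.float64(-2.5))]
tin 26 [(np.float64(88.7), np.float64(-1.5), np.float64(0.0)), (np.float64(88.4), np.float64(-1.0), np.float64(0.0))]
tin 27 [(np.float64(75.8), np.float64(0.5), np.float64(-4.0)), (np.float64(74.8), np.float64(1.0), np.float64(-3.5))]
bottom [(np.float64(107.8), np.float64(-4.5), np.float64(-3.5)), (np.float64(107.4), np.float64(-4.5), np.float64(-4.0))] tintile [(np.float64(70.4), np.float64(-1.5), np.float64(-0.5)), (np.float64(69.2), np.float64(-2.0), np.float64(-0.5))]
[257.54911238 114.6612426 ]
row [(212, 163, 13), (214, 168, 10), (216, 163, 9), (218, 163, 11), (220, 165, 8), (222, 141, 52), (224, 135, 69), (226, 133, 68), (228, 131, 72), (230, 101, 58), (232, 85, 45), (234, 149, 8), (236, 171, 2), (238, 168, 1), (240, 170, 3), (242, 168, 3), (244, 167, 3), (246, 172, 4), (248, 170, 4), (250, 165, 6), (252, 167, 7), (254, 164, 7), (256, 166, 6), (258, 169, 0), (260, 167, 0), (262, 169, 3), (2
[... 343 characters left out ...]
 (71, 165, 10), (73, 165, 10), (75, 135, 60), (77, 132, 69), (79, 136, 67), (81, 135, 68), (83, 137, 67), (85, 136, 65), (87, 135, 66), (89, 135, 66), (91, 124, 36), (93, 140, 10), (95, 165, 3), (97, 168, 3), (99, 167, 0), (101, 164, 5), (103, 167, 5), (105, 168, 6), (107, 170, 1), (109, 169, 1), (111, 168, 1), (113, 163, 6), (115, 169, 0), (117, 167, 5), (119, 168, 6), (121, 167, 4), (123, 168, 3), (125, 169, -1), (127, 171, 3), (129, 170, 2), (131, 168, 6), (133, 166, 1), (135, 171, -1), (137, 168, 1), (139, 166, 5), (141, 104, 43), (143, 124, 62), (145, 130, 64), (147, 135, 66), (149, 124, 69), (151, 147, 26), (153, 152, 27), (155, 155, 26), (157, 151, 24), (159, 146, 25), (161, 151, 25)]
```

Tin is centred within about 1.5 mm. Now I'll check the brayer and baren from overhead.

>>> servo_tool:
  moves:
    - {"tx":15,"ty":-35,"tz":0,"rx":0,"ry":0,"rz":0,"fingers":0}
    - {"tx":15,"ty":-70,"tz":0,"rx":0,"ry":0,"rz":0,"fingers":0}
    - {"tx":10,"ty":-110,"tz":0,"rx":0,"ry":0,"rz":0,"fingers":0}
    - {"tx":0,"ty":-150,"tz":0,"rx":0,"ry":0,"rz":0,"fingers":0}
    - {"tx":-10,"ty":-190,"tz":0,"rx":0,"ry":0,"rz":0,"fingers":0}
    - {"tx":-25,"ty":-228,"tz":0,"rx":0,"ry":0,"rz":0,"fingers":0}
    - {"tx":-45,"ty":-264,"tz":0,"rx":0,"ry":0,"rz":0,"fingers":0}
    - {"tx":-65,"ty":-300,"tz":0,"rx":0,"ry":0,"rz":0,"fingers":0}
    - {"tx":-85,"ty":-335,"tz":0,"rx":0,"ry":0,"rz":0,"fingers":0}
    - {"tx":-100,"ty":-370,"tz":0,"rx":0,"ry":0,"rz":0,"fingers":0}
    - {"tx":-105,"ty":-405,"tz":0,"rx":0,"ry":0,"rz":0,"fingers":0}
    - {"tx":-105,"ty":-405,"tz":0,"rx":0,"ry":0,"rz":0,"fingers":0}

```text
time_s: 28.85
tool_pos: [332.3, -362.6, 218.3]
tool_rot: [[0.483, 0.875, -0.0], [0.875, -0.483, -0.005], [-0.005, 0.002, -1.0]]
force: [-0.3, 0.6, -1.0]
finger_gap: 86.8
grasp_force: 0.0
```

>>> servo_tool:
  moves:
    - {"tx":0,"ty":0,"tz":0,"rx":0,"ry":0,"rz":0,"fingers":0}
    - {"tx":0,"ty":0,"tz":0,"rx":0,"ry":0,"rz":0,"fingers":0}
    - {"tx":0,"ty":0,"tz":0,"rx":0,"ry":0,"rz":0,"fingers":0}

```text
time_s: 29.1
tool_pos: [335.9, -354.5, 217.3]
tool_rot: [[0.473, 0.881, -0.0], [0.881, -0.473, 0.001], [0.0, -0.001, -1.0]]
force: [-0.3, -0.0, -0.5]
finger_gap: 87.4
grasp_force: 0.0
```

```bash
python3 snap.py w15; python3 yaw.py; cat > br.py <<'E'
from circ import *
import pickle,sys; c,im=pickle.load(open(sys.argv[1],"rb"))
for y in(17.4,18.4,19.4,20.4,21.4): print(y,"tile",best(c,im,poly(rect(164,92,4),y),370.3,-288)[0])
g=im.astype(int).mean(2)
# roller: near-black blob
m=((g<30)*255).astype(np.uint8); q=proj(c,[[417.5,-271.4,40]])[0]; print("roller exp px",q)
h=60; mask=np.zeros_like(m); u,v=q.astype(int); mask[max(0,v-h):v+h,max(0,u-h):u+h]=1; m=cv2.morphologyEx(m*mask,cv2.MORPH_OPEN,np.ones((3,3)))
n,lab,st,ce=cv2.connectedComponentsWithStats(m)
for i in range(1,n):
    if st[i,4]>300:
        (x,y),(a,b),th=cv2.minAreaRect(np.argwhere(lab==i)[:,::-1].astype(np.int32)); bx=cv2.boxPoints(((x,y),(a,b),th)); W=np.array([ray(c,*p,30) for p in bx.astype(float)])
        ed=W[1]-W[0],W[2]-W[1]; print("roller",st[i].tolist(),W.mean(0).round(1),[(np.linalg.norm(e).round(1),np.degrees(np.arctan2(e[1],e[0])).round(1)) for e in ed])
# handle: reddish brown
d=im[:,:,0].astype(int); hs=cv2.cvtColor(im,cv2.COLOR_RGB2HSV); hm=cv2.inRange(hs,(3,120,30),(13,255,170)); q=proj(c,[[346,-296,20]])[0]; u,v=q.astype(int); mask[:]=0; mask[max(0,v-70):v+70,max(0,u-70):u+70]=1
hm=cv2.morphologyEx(hm*mask,cv2.MORPH_OPEN,np.ones((3,3)));n,lab,st,ce=cv2.connectedComponentsWithStats(hm)
for i in range(1,n):
    if st[i,4]>200:
        p=np.argwhere(lab==i)[:,::-1]; W=np.array([ray(c,*x,24) for x in p.astype(float)]); f=np.array([370.3,-288]); C,S=np.cos(np.radians(19.4)),np.sin(np.radians(19.4)); L_=(W-f)@np.array([[C,-S],[S,C]])
        print("handle",st[i].tolist(),"x range",np.percentile(L_[:,0],[0.5,99.5]).round(1)); 
        for a in(-64,-50,-40,-30,-20,-10,0):
            k_=np.abs(L_[:,0]-a)<2; 
            if k_.sum()>5: print(a,L_[k_,1].min().round(1),L_[k_,1].max().round(1))
E
python3 br.py w15.pkl
```

```text
[ 335.9 -354.5  217.3] 29.1
[ 335.9 -354.6  217.4] closing dir deg -28.2 [-0.15 -0.07  0.88  1.87  0.06  1.32  0.22] 29.15
17.4 tile (np.float64(80.9), np.float64(-9.0), np.float64(-3.0))
18.4 tile (np.float64(91.7), np.float64(-9.0), np.float64(-2.5))
19.4 tile (np.float64(99.0), np.float64(-9.0), np.float64(-2.0))
20.4 tile (np.float64(95.9), np.float64(-9.0), np.float64(-2.0))
21.4 tile (np.float64(84.2), np.float64(-9.0), np.float64(-2.0))
roller exp px [289.83942989  71.5944339 ]
roller [256, 40, 58, 66, 1607] [ 415.1 -271.1] [(np.float64(38.3), np.float64(15.4)), (np.float64(64.1), np.float64(-68.6))]
handle [209, 103, 56, 58, 1136] x range [-73.7  -0.3]
-64 -17.9 16.1
-50 -10.1 10.8
-40 -9.9 9.1
-30 -10.6 8.4
-20 -9.6 10.3
-10 -10.2 11.0
0 -9.8 8.9
```

```bash
python3 - <<'E'
from circ import *
import pickle; c,im=pickle.load(open("w15.pkl","rb"))
hs=cv2.cvtColor(im,cv2.COLOR_RGB2HSV)
C,S=np.cos(np.radians(19.4)),np.sin(np.radians(19.4)); f=np.array([370.3,-288])
# sample rectified tile at z=4: 1 px = 0.5 mm
xs=np.arange(-100,100,.5); ys=np.arange(-60,60,.5); X,Y=np.meshgrid(xs,ys)
P=np.c_[f[0]+C*X.ravel()-S*Y.ravel(),f[1]+S*X.ravel()+C*Y.ravel(),np.full(X.size,4.)]
q=proj(c,P).astype(np.float32); rect_=cv2.remap(im,q[:,0].reshape(X.shape),q[:,1].reshape(X.shape),cv2.INTER_LINEAR)
ply=(rect_[:,:,0].astype(int)-rect_[:,:,2])
for y in(-42,-35,35,42):
    r=ply[np.abs(ys-y).argmin()-3:np.abs(ys-y).argmin()+4].mean(0); on=xs[r>35]; print("y",y,"x extent",on.min(),on.max(),"first/last steps",[float(xs[i]) for i in np.where(np.diff((r>35).astype(int)))[0]])
for x in(-75,-30,-10,10,20,76):
    j=np.abs(xs-x).argmin(); r=ply[:,j-3:j+4].mean(1); print("x",x,[float(ys[i]) for i in np.where(np.diff((r>35).astype(int)))[0]])
E
```

```text
y -42 x extent -83.5 81.0 first/last steps [-84.0, 81.0]
y -35 x extent -83.5 81.0 first/last steps [-84.0, 16.5, 24.5, 28.0, 68.5, 81.0]
y 35 x extent -83.5 80.5 first/last steps [-84.0, 16.0, 23.0, 28.0, 70.0, 80.5]
y 42 x extent -83.0 80.5 first/last steps [-83.5, 18.5, 51.0, 80.5]
x -75 [-46.5, 46.5]
x -30 [-46.0, 46.5]
x -10 [-46.0, 46.5]
x 10 [-45.5, -5.5, 6.5, 46.5]
x 20 [-46.0, -41.5, 42.0, 47.0]
x 76 [-45.5, 47.0]
```

```bash
python3 -c "
from rig import env
print(env.finish_job())"
```

```text
the job is handed in; nothing more can be done
None
```

I handed the job in with all four tools on their own tiles. The brayer, baren and tin measured within about 2 mm of centre; I didn't re-measure the stone after its last nudge. The brayer's roller is on the roller end, the tin is upright, and the jar was still standing at the last check.

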